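# Zero the comparator on the setting bar, then load the spacer

### The job

Check the new rack spacer on the bench comparator: slide the longer, plain setting bar sloped nose first along the guides under the sprung roller, seat it against the end stop with a light push (about 5 to 15 N on the stop, never over 20 N), let go, and turn the dial's bezel by its post until the zero mark stands at the tip of the pointer. Then draw the setting bar out, lay it flat back on the tray, slide in the shorter spacer with the two bores, seat it with the same light push and leave it there, fully home. Do not strain the roller or upset the zero setting, and leave the other things where they are.

Things in the scene. Friction and masses are not known exactly. Their poses are not given: they have to be found in the camera images.
- stand: Comparator's fixed base: grey plate 260 x 100 x 10 mm with a steel anvil 74 mm wide, top at z = 20 mm, from x = -145 to +14 mm. Origin on the table, mid-channel; x along the channel, the way bars slide in; z up. Guide rails 12 mm high leave a channel 33 mm wide from x = -60 to +2 mm; nearer than x = -76 mm the anvil is clear at both sides for fingers.
- stop: Hard dark-steel end stop on the anvil between the rails, 12 x 26 x 18 mm high, fixed. Origin at the bottom middle of the face that the nose meets, z = 20 mm over the table, x as in the stand. Its face lies at the stand's x = -4 to +4 mm, set anew each time. A bar is seated by bearing on it with 5 to 15 N, over and above the sliding friction; never over 20 N.
- plunger: Sprung vertical plunger with a free roller 12 mm in diameter and 12 mm wide. Origin at the roller's axis, mid-channel at the stand's x = -30 mm. At rest the roller's underside is 14.5 to 17.5 mm over the anvil (clamped anew each time); it can rise 10 mm. Spring about 3 N plus 0.45 N per mm; sliding a bar in slowly takes some 10 N of push, most while the roller climbs its nose slope.
- channel_mouth (a point): Middle of the channel's flared mouth on the anvil, z = 20 mm over the table, at the stand's x = -75 mm; about 46 mm wide here, narrowing to 33 mm at x = -60 mm.
- bracket_end (a point): Near end of the 18 mm wide white bracket that reaches over the channel to the roller: at the stand's x = -40 mm, on its top, about 78 mm over the table (its underside about 60 mm).
- dial_centre (a point): Centre of the dial, which lies face up on the head, at the stand's x = +55 mm, about 96 mm over the table. The white face is 63 mm across inside a steel bezel ring 80 mm in outer diameter.
- pointer_tip (a point): Tip of the dark pointer hand, 27 mm from the dial centre. It is geared to the plunger: it turns clockwise seen from above, 0.25 rad per mm of rise, and shows roughly towards the robot (stand -x, within 0.4 rad) with the setting bar home and 0.5 rad further with the spacer home.
- zero_mark (a point): Inner end of the zero mark, a small dark tooth at the inner edge of the bezel ring beside the post, 27 mm from the dial centre; zeroed when it stands at the pointer's tip.
- post (a point): Top of the round upright thumb post on the bezel ring, 10 mm in diameter, 26 mm tall above the ring (ring top about 102 mm, post top about 128 mm over the table), 36 mm from the dial centre, on the same radius as the zero mark. Moving it round the dial centre turns the bezel (stiffness about 1 N at the post; it stays where left).
- bezel (a joint): Turn of the bezel, rad, clockwise seen from above; 0 when the post and zero mark lie from the dial centre in the stand's -x direction, end stops at -1.3 and +1.3.
- master: Setting bar (the master), loose, plain aluminium, 120 x 30 x 20 mm high, 0.24 kg or so. Origin at the centre of its underside, x along its length towards the nose. The nose end has a 20 degree slope rising from 13.5 mm at the very end to full height 18 mm farther back; the other end is square. Starts on the tray.
- master_nose (a point): Bottom middle of the setting bar's nose end, 60 mm ahead of its origin.
- spacer: The spacer to be checked, loose, aluminium, 100 x 30 x 22 mm high, 0.20 kg or so, with two dark 12 mm bores in its top; otherwise like the setting bar. Origin at the centre of its underside, x towards the nose, whose slope rises from 13.5 mm to full height in 23 mm.
- spacer_nose (a point): Bottom middle of the spacer's nose end, 50 mm ahead of its origin.
- tray: Fixed perforated steel tray 200 x 240 mm with a lip 12 mm high; floor top at 2 mm. Origin at the centre of its underside on the table, x along the 200 mm side. The bars lie in it with their noses roughly towards its +x, 100 mm apart across y (at y = +50 and -50 mm, either way round).
- probe: Bystander: steel probe 148 mm long, 8 mm thick, lying across the tray near its -x lip.
- pliers_a: Bystander: steel pliers on the other tray.
- pliers_b: Bystander: steel pliers on the other tray.
- jar: Bystander: amber jar 100 mm tall beyond the comparator.
- flask: Bystander: white bottle 160 mm tall.
- beaker: Bystander: steel cup 80 mm tall.
- timer: Bystander: white timer box 60 x 80 x 35 mm.
Things that resemble listed ones, but are neither listed nor needed, are in the scene too. Leave any blue or orange look-alike of the spacer alone.

How it is judged:
By the outcome, as a careful person would: the job done as asked, in the order asked, and still so for the second after the job is handed in, with the robot touching nothing.
It also fails if it takes over 72 s, if anything falls off the work surface, if the arm or the gripper's body presses on something with over 40 N, if the wrist force passes 120 N, or if a joint passes its speed limit or range.

### The arm

A 6-joint arm with a two-finger parallel gripper is mounted at the origin on the work surface. World frame = base frame: x ahead of the robot, y to its left, z up, the work surface at z = 0. Lengths are in m, angles in rad, forces in N, time in s.
With the tool pointing down it reaches from about 0.35 to 0.775 m from the base axis. Payload 7.3 kg.
Tool frame: the origin (TCP) lies at the very end of the fingers, on their centre line; the grasp point (between the pads) lies 19 mm behind it (robot.hold_point_z is the distance from the TCP to the grasp point, in m); z points along the fingers, y is the direction in which the jaws open and shut (so a half turn about z gives the same grasp; the last joint's range is limited). The gripper opens to 92 mm and grips with 3 to 60 N. Pads are 19 mm wide; open, the fingers measure 130 mm over their backs; the gripper's body (75 mm by 190 mm) begins 47 mm behind the grasp point.
Start: joints at [-1.261, 0.342, 1.524, -0, 1.275, -0.146], TCP at [0.231, -0.471, 0.227] pointing down, gripper open.
Joint ranges: [-2.53, 2.53], [-0.77, 2.02], [0.04, 2.7], [-1, 4.14], [0.28, 2.66], [-3.11, 3.11]. Speed limits (rad/s): [2.57, 2.57, 3.14, 3.14, 3.14, 3.14].

### API

Orientations are given as [roll, pitch, yaw] about the fixed x, y, z axes, in that order (R = Rz(yaw) Ry(pitch) Rx(roll)).
In Python, from cell import monitor, viewer, robot gives the robot as it stands.
- The arm moves only by the tool move_arm, never from a script. Its argument "deltas" is a list of rows, each an object of numbers: "x", "y", "z": the shift along the tool's x, y, z in m; "wx", "wy", "wz": the turn, a rotation vector about the tool's x, y, z in degrees; "hand": the opening, from 0 (shut) to 1 (fully open). In form: [{"x": .., "y": .., "z": .., "wx": .., "wy": .., "wz": .., "hand": ..}, ...]. A call has 1 to 8 rows; each row is the pose to reach, as a shift and turn from the pose commanded when the call began, along the tool's axes at that moment; what a row does not reach only later rows make up. A row lasts 1/8 s, in which the tool goes at most 62.5 mm and 10.7 degrees, less where a joint would pass 70% of its speed; a pose out of reach is approached as far as the arm can. A call with a gripper value outside its range is refused whole. The fingers move at their own pace and stop on an object; "grip_force" is the grip in N (left out, the last holds). Time passes only in rows, so rows that repeat a pose let the fingers close. It gives the time, the measured TCP pose, the force and the opening at its end, in the units of the state.
- monitor.observe(): the state, without advancing time (a new reading comes with each control period).
- viewer.read_camera(name): name is "side" or "top"; returns the picture (480x640x3 uint8, red, green, blue); there is no depth.
- viewer.camera_params(name): a dict with "camera_matrix" (3x3 intrinsics, pixels), "R" (3x3) and "t" (3): a world point X has camera coordinates R X + t. Camera axes: x right, y down, z forward; pixel columns grow to the right and rows downward; lengths in m; the calibration is good to about 2 mm. A picture is of the moment at which its call begins. camera_params takes no time and is no camera call.
- robot.hand_in(): hands the job in, once; it reports no verdict.
The state is a dict: "time": time; "qpos": joint angles; "qvel": joint speeds; "joint_efforts": joint torques, N m; "tool_pos": TCP position; "tool_rot": TCP orientation; "contact_force": force on the tool from outside, world axes, zero at the start; "torque": the same for the moment, N m; "opening": finger opening in m.
Only numpy, scipy, OpenCV 4.12 (cv2) and the standard library are available. Lean on these libraries where they do the work, as an engineer would, in place of code of your own. Each camera call takes 0.05 s, during which the arm holds its last target. There are 200 camera calls.

## Working session

There is one attempt and no reset: what is moved stays moved. The work goes in short steps, Python scripts to look and compute and a tool call to move; the robot and the scene stay as the last step left them, time stands still between calls to the robot, and variables do not carry over. Pictures are saved under pics/ and viewed, about 8 in all and at most 12, crops included, and the job is handed in when it is done.

Besides the shell and the picture viewer there is one more tool, called after "Request:" as a command line: name --argument value ..., lists and objects as JSON in quotes. move_arm: Moves the arm, as the interface text tells. Its arguments: {"type":"object","properties":{"deltas":{"type":"array","items":{"type":"object","properties":{"x":{"type":"number"},"y":{"type":"number"},"z":{"type":"number"},"wx":{"type":"number"},"wy":{"type":"number"},"wz":{"type":"number"},"hand":{"type":"number"}}}},"grip_force":{"type":"number"}},"required":["deltas"]}

```bash
mkdir -p pics; ls
python3 - <<'E'
from cell import monitor, viewer, robot
import cv2,numpy as np
for n in("top","side"):
    im=viewer.read_camera(n); cv2.imwrite(f"pics/{n}0.png",im[:,:,::-1]); p=viewer.camera_params(n); print(n,p)
print(monitor.observe(), robot.hold_point_z)
E
```

```text
pics
top {'camera_matrix': array([[625.08087897,   0.        , 324.58932821],
       [  0.        , 625.08087897, 234.12688832],
       [  0.        ,   0.        ,   1.        ]]), 'R': array([[-0.0074034 , -0.99991431,  0.01079644],
       [-0.9935413 ,  0.00613282, -0.11330526],
       [ 0.11322934, -0.01156555, -0.99350156]]), 't': array([-0.06274072,  0.52747371,  1.31778963])}
side {'camera_matrix': array([[455.44110613,   0.        , 322.31466864],
       [  0.        , 455.44110613, 234.18418251],
       [  0.        ,   0.        ,   1.        ]]), 'R': array([[-0.87557164, -0.48306373,  0.00487162],
       [-0.34873668,  0.62505596, -0.69834646],
       [ 0.33430081, -0.61315127, -0.71574331]]), 't': array([0.39981532, 0.2764471 , 0.77491403])}
{'time': 0.1, 'qpos': array([-1.26099053e+00,  3.42647115e-01,  1.52489425e+00, -4.88461024e-06,
        1.27538531e+00, -1.46002217e-01]), 'qvel': array([-0.00075046, -0.00178027, -0.0009631 ,  0.00090803, -0.00083451,
        0.00173155]), 'joint_efforts': array([ 1.96685636e-03, -4.32002735e+01, -2.44694835e+01,  7.18951668e-02,
        5.25789033e-02, -4.94292897e-05]), 'tool_pos': array([ 0.23100957, -0.47105848,  0.22612704]), 'tool_rot': array([-3.14027214e+00, -1.89457748e-04,  4.55809317e-01]), 'contact_force': array([ 0.56553373, -0.12825176, -0.67729358]), 'torque': array([-0.00649347, -0.0487728 ,  0.00753721]), 'opening': 0.09212063189240677} 0.0188
```

View pics/top0.png

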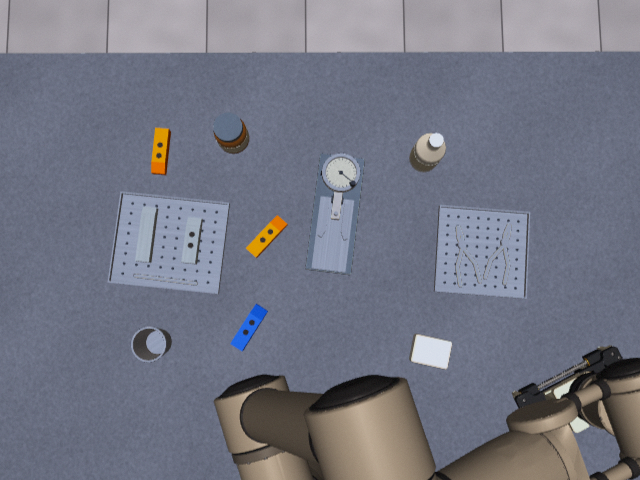

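View pics/side0.png

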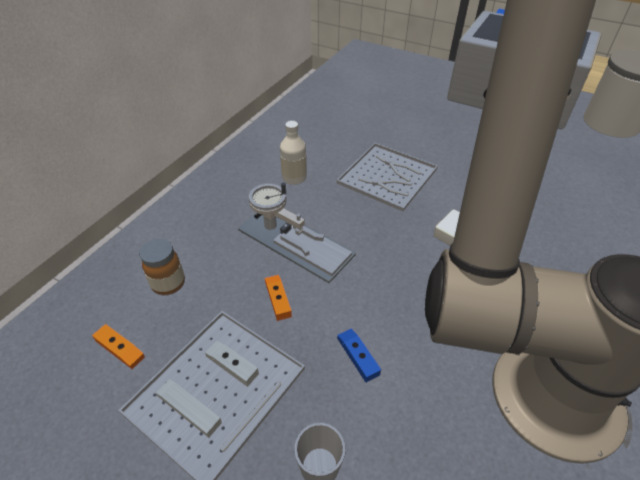

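```bash
cat > h.py <<'E'
from cell import monitor, viewer, robot
import cv2,numpy as np
from scipy.spatial.transform import Rotation as Ro
def ray(n,uv,z):
    p=viewer.camera_params(n);K,R,t=p["camera_matrix"],p["R"],p["t"]
    c=-R.T@t; d=R.T@np.linalg.solve(K,np.array([uv[0],uv[1],1.]))
    return c+d*(z-c[2])/d[2]
def proj(n,X):
    p=viewer.camera_params(n); c=p["R"]@np.array(X)+p["t"]; u=p["camera_matrix"]@c; return u[:2]/u[2]
def crop(im,x0,y0,x1,y1,s): return cv2.resize(im[y0:y1,x0:x1],None,fx=s,fy=s,interpolation=cv2.INTER_CUBIC)
E
python3 - <<'E'
from h import *
im=cv2.imread("pics/top0.png")
a=crop(im,105,185,235,300,3.); b=crop(im,300,145,370,280,4.4)
H=max(a.shape[0],b.shape[0]); o=np.zeros((H,a.shape[1]+b.shape[1],3),np.uint8)
o[:a.shape[0],:a.shape[1]]=a;o[:b.shape[0],a.shape[1]:]=b
cv2.imwrite("pics/c1.png",o);print(o.shape)
E
```

```text
(594, 698, 3)
```

View pics/c1.png

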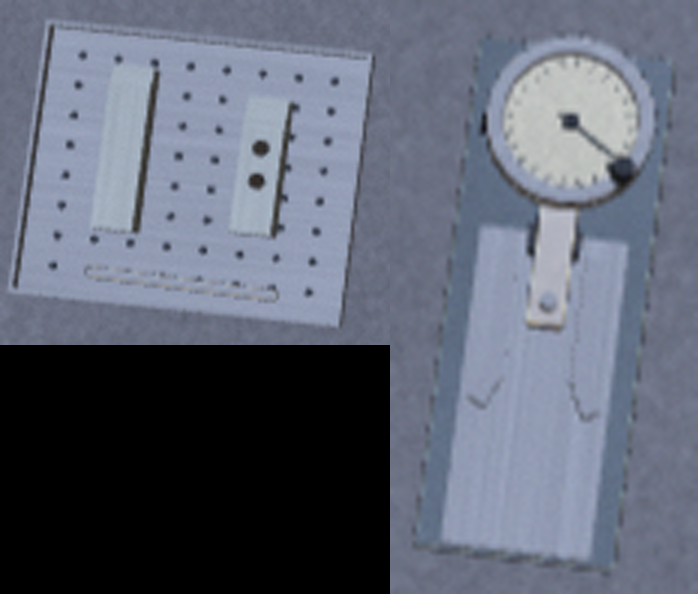

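Crop shows the long plain bar (orig. px ≈146,234; master), the two-bored aluminium spacer (≈191,240) at its right, both in the tray. The blue and orange look-alikes lie outside it (≈250,327; 267,237; 160,151). The probe is at the tray's near lip, so the noses point away. Dial is at ≈(341,173), with pointer and post towards its lower right (≈352,184).

```bash
cat > fit.py <<'E'
from h import *
from scipy.optimize import least_squares
L=lambda u,v:(105+(u+.5)/3-.5,185+(v+.5)/3-.5)
Rr=lambda u,v:(300+(u-390+.5)/4.4-.5,145+(v+.5)/4.4-.5)
def fit(loc,px,n,z0,g):
    loc=np.array(loc,float)/1000
    def W(p):
        c,s=np.cos(p[2]),np.sin(p[2]); return np.c_[p[0]+c*loc[:,0]-s*loc[:,1],p[1]+s*loc[:,0]+c*loc[:,1],loc[:,2]+z0]
    r=least_squares(lambda p:np.concatenate([proj(n,X)-q for X,q in zip(W(p),px)]),g)
    return r.x,np.abs(r.fun).max()
if __name__=="__main__":
    for nm,l,h,c in (("master",60,20,[(115,64),(156,71),(136,230),(92,229)]),("spacer",50,22,[(247,97),(293,102),(273,236),(230,232)])):
        print(nm,fit([(l,15,13.5),(l,-15,13.5),(-l,-15,h),(-l,15,h)],[L(*q) for q in c],"top",.002,[.5,.3,0]))
    print("stand",fit([(-145,37,20),(-145,-37,20),(14,-37,20),(14,37,20)],[Rr(*q) for q in((441,541),(593,556),(628,241),(478,226))],"top",0,[.5,0,0]))
    print("bores",ray("top",L(260,148),.024),ray("top",L(257,181),.024))
    print("dial",ray("top",Rr(570,121),.096),"post",ray("top",Rr(622,170),.128),"brk",ray("top",Rr(543,326),.078))
E
python3 fit.py
```

```text
master (array([ 0.53110065,  0.32025715, -0.09095905]), np.float64(0.8114162112374856))
spacer (array([ 0.51703406,  0.22175182, -0.1012675 ]), np.float64(0.8560215141179981))
stand (array([ 0.59509549, -0.091635  , -0.11902143]), np.float64(0.5136864868903217))
bores [0.52981026 0.22170309 0.024     ] [0.50593312 0.22345688 0.024     ]
dial [ 0.64885312 -0.0995781   0.096     ] post [ 0.61894682 -0.1219854   0.128     ] brk [ 0.55385618 -0.08644446  0.078     ]
```

```bash
cat >> h.py <<'E'
def deltas(*tg,frm=None):
    """tg: (x,y,z,yaw) world; prints tool-frame shifts from frm=(x,y,z,yaw) or measured pose"""
    if frm is None:
        o=monitor.observe(); frm=(*o["tool_pos"],o["tool_rot"][2])
    c,s=np.cos(frm[3]),np.sin(frm[3])
    for t in tg:
        d=np.array(t)-frm
        print("x %.4f y %.4f z %.4f wz %.2f"%(c*d[0]+s*d[1],s*d[0]-c*d[1],-d[2],-np.degrees(d[3])))
E
python3 - <<'E'
from h import *
f=(.231,-.471,.227,.4558)
deltas((.45,-.08,.22,.2),frm=f)
deltas((.4963,.3235,.1,-.091),frm=(.45,-.08,.22,.2))
E
```

```text
x 0.3688 y -0.2547 z 0.0070 wz 14.66
x 0.1255 y -0.3863 z 0.1200 wz 16.67
```

Request:
move_arm --deltas '[{"x": 0.369,"y": -0.255,"z": 0.007,"wz": 14.66,"hand": 0.65},{"x": 0.369,"y": -0.255,"z": 0.007,"wz": 14.66,"hand": 0.65},{"x": 0.369,"y": -0.255,"z": 0.007,"wz": 14.66,"hand": 0.65},{"x": 0.369,"y": -0.255,"z": 0.007,"wz": 14.66,"hand": 0.65},{"x": 0.369,"y": -0.255,"z": 0.007,"wz": 14.66,"hand": 0.65},{"x": 0.369,"y": -0.255,"z": 0.007,"wz": 14.66,"hand": 0.65},{"x": 0.369,"y": -0.255,"z": 0.007,"wz": 14.66,"hand": 0.65},{"x": 0.369,"y": -0.255,"z": 0.007,"wz": 14.66,"hand": 0.65}]'

```text
schema error: expected keys x, y, z, wx, wy, wz, hand
```

Request:
move_arm --deltas '[{"x": 0.1255,"y": -0.386,"z": 0.06,"wz": 16.67},{"x": 0.1255,"y": -0.386,"z": 0.06,"wz": 16.67},{"x": 0.1255,"y": -0.386,"z": 0.06,"wz": 16.67},{"x": 0.1255,"y": -0.386,"z": 0.06,"wz": 16.67},{"x": 0.1255,"y": -0.386,"z": 0.12,"wz": 16.67},{"x": 0.1255,"y": -0.386,"z": 0.12,"wz": 16.67},{"x": 0.1255,"y": -0.386,"z": 0.12,"wz": 16.67},{"x": 0.1255,"y": -0.386,"z": 0.12,"wz": 16.67}]'

```text
schema error: expected keys x, y, z, wx, wy, wz, hand
```

Request:
move_arm --deltas '[{"x": 0.369,"y": -0.255,"z": 0.007,"wx": 0,"wy": 0,"wz": 14.66,"hand": 0.65},{"x": 0.369,"y": -0.255,"z": 0.007,"wx": 0,"wy": 0,"wz": 14.66,"hand": 0.65},{"x": 0.369,"y": -0.255,"z": 0.007,"wx": 0,"wy": 0,"wz": 14.66,"hand": 0.65},{"x": 0.369,"y": -0.255,"z": 0.007,"wx": 0,"wy": 0,"wz": 14.66,"hand": 0.65},{"x": 0.369,"y": -0.255,"z": 0.007,"wx": 0,"wy": 0,"wz": 14.66,"hand": 0.65},{"x": 0.369,"y": -0.255,"z": 0.007,"wx": 0,"wy": 0,"wz": 14.66,"hand": 0.65},{"x": 0.369,"y": -0.255,"z": 0.007,"wx": 0,"wy": 0,"wz": 14.66,"hand": 0.65},{"x": 0.369,"y": -0.255,"z": 0.007,"wx": 0,"wy": 0,"wz": 14.66,"hand": 0.65}]' --grip_force 40

```text
time: 1.1
tool_pos: [0.451, -0.0769, 0.2194]
tool_rot: [-3.141, 0.0, 0.205]
contact_force: [0.2, -0.3, -0.4]
opening: 0.0597
```

Request:
move_arm --deltas '[{"x": 0.1255,"y": -0.386,"z": 0.06,"wx": 0,"wy": 0,"wz": 16.67,"hand": 0.65},{"x": 0.1255,"y": -0.386,"z": 0.06,"wx": 0,"wy": 0,"wz": 16.67,"hand": 0.65},{"x": 0.1255,"y": -0.386,"z": 0.06,"wx": 0,"wy": 0,"wz": 16.67,"hand": 0.65},{"x": 0.1255,"y": -0.386,"z": 0.06,"wx": 0,"wy": 0,"wz": 16.67,"hand": 0.65},{"x": 0.1255,"y": -0.386,"z": 0.12,"wx": 0,"wy": 0,"wz": 16.67,"hand": 0.65},{"x": 0.1255,"y": -0.386,"z": 0.12,"wx": 0,"wy": 0,"wz": 16.67,"hand": 0.65},{"x": 0.1255,"y": -0.386,"z": 0.12,"wx": 0,"wy": 0,"wz": 16.67,"hand": 0.65},{"x": 0.1255,"y": -0.386,"z": 0.12,"wx": 0,"wy": 0,"wz": 16.67,"hand": 0.65}]'

```text
time: 2.1
tool_pos: [0.4952, 0.3247, 0.0962]
tool_rot: [3.139, 0.005, -0.088]
contact_force: [-0.2, 0.4, -0.2]
opening: 0.0598
```

Request:
move_arm --deltas '[{"x": 0,"y": 0,"z": 0.05,"wx": 0,"wy": 0,"wz": 0,"hand": 0.65},{"x": 0,"y": 0,"z": 0.08,"wx": 0,"wy": 0,"wz": 0,"hand": 0.65},{"x": 0,"y": 0,"z": 0.09,"wx": 0,"wy": 0,"wz": 0,"hand": 0.65},{"x": 0,"y": 0,"z": 0.09,"wx": 0,"wy": 0,"wz": 0,"hand": 0.65}]'

```text
time: 2.6
tool_pos: [0.4971, 0.3223, 0.01]
tool_rot: [3.141, -0.0, -0.092]
contact_force: [0.3, 0.9, -0.3]
opening: 0.0597
```

Run:
```python
from h import *
t=viewer.read_camera("top")[:,:,::-1]; s=viewer.read_camera("side")[:,:,::-1]
a=crop(t,105,185,235,300,3.);b=crop(s,110,300,310,480,2.)
o=np.zeros((max(a.shape[0],b.shape[0]),790,3),np.uint8);o[:a.shape[0],:a.shape[1]]=a;o[:b.shape[0],390:]=b
cv2.imwrite("pics/c2.png",o);print(monitor.observe()["tool_pos"])
```

```text
[0.49771104 0.32311291 0.01122541]
```

View pics/c2.png

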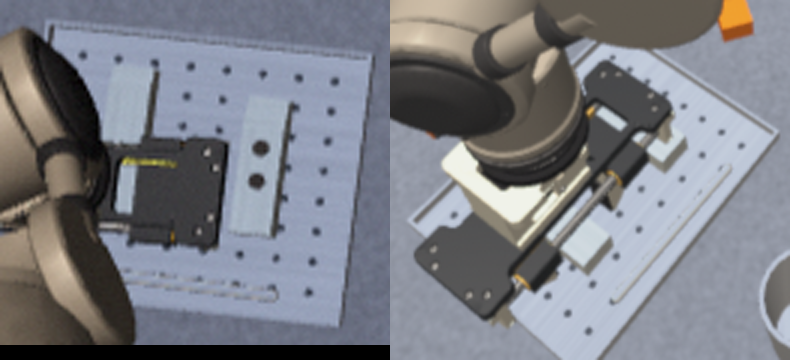

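The fingers straddle the long plain bar near its square end, and the spacer beside it is clear. Lower a little, grip and lift.

Request:
move_arm --deltas '[{"x": 0,"y": 0,"z": 0.005,"wx": 0,"wy": 0,"wz": 0,"hand": 0.65},{"x": 0,"y": 0,"z": 0.005,"wx": 0,"wy": 0,"wz": 0,"hand": 0.2},{"x": 0,"y": 0,"z": 0.005,"wx": 0,"wy": 0,"wz": 0,"hand": 0.2},{"x": 0,"y": 0,"z": 0.005,"wx": 0,"wy": 0,"wz": 0,"hand": 0.2},{"x": 0,"y": 0,"z": 0.005,"wx": 0,"wy": 0,"wz": 0,"hand": 0.2},{"x": 0,"y": 0,"z": 0.005,"wx": 0,"wy": 0,"wz": 0,"hand": 0.2},{"x": 0,"y": 0,"z": 0.005,"wx": 0,"wy": 0,"wz": 0,"hand": 0.2}]' --grip_force 40

```text
time: 3.58
tool_pos: [0.4966, 0.3233, 0.0048]
tool_rot: [-3.141, -0.0, -0.091]
contact_force: [-0.5, 1.4, 2.2]
opening: 0.0297
```

Run:
```python
from h import *
o=monitor.observe();print(o["tool_pos"],o["tool_rot"],o["opening"],o["contact_force"])
S=(.5951,-.0916,-.119)
def st(x,y): c,s=np.cos(S[2]),np.sin(S[2]); return S[0]+c*x-s*y,S[1]+s*x+c*y
print(st(-.185,0),st(-.155,0),st(-.095,0))
f=(.4963,.3235,.08,-.091)
deltas((.47,.12,.08,-.105),(*st(-.2,0),.08,-.119),frm=f)
```

```text
[0.49657111 0.32332339 0.0047841 ] [-3.14147855e+00 -1.68545736e-04 -9.09604862e-02] 0.029715167920729486 [-0.52720356  1.36492761  2.19878546]
(np.float64(0.4114083474471686), np.float64(-0.06963692229194954)) (np.float64(0.4411961829962764), np.float64(-0.07319850246082259)) (np.float64(0.500771854094492), np.float64(-0.08032166279856869))
x -0.0077 y 0.2050 z -0.0000 wz 0.80
x -0.0638 y 0.3988 z -0.0000 wz 1.60
```

Request:
move_arm --deltas '[{"x": 0,"y": 0,"z": -0.045,"wx": 0,"wy": 0,"wz": 0,"hand": 0.2},{"x": -0.005,"y": 0.03,"z": -0.075,"wx": 0,"wy": 0,"wz": 0,"hand": 0.2},{"x": -0.02,"y": 0.09,"z": -0.075,"wx": 0,"wy": 0,"wz": 0,"hand": 0.2},{"x": -0.03,"y": 0.15,"z": -0.075,"wx": 0,"wy": 0,"wz": 0.8,"hand": 0.2},{"x": -0.04,"y": 0.21,"z": -0.075,"wx": 0,"wy": 0,"wz": 1,"hand": 0.2},{"x": -0.05,"y": 0.27,"z": -0.075,"wx": 0,"wy": 0,"wz": 1.6,"hand": 0.2},{"x": -0.06,"y": 0.33,"z": -0.075,"wx": 0,"wy": 0,"wz": 1.6,"hand": 0.2},{"x": -0.0638,"y": 0.38,"z": -0.075,"wx": 0,"wy": 0,"wz": 1.6,"hand": 0.2}]'

```text
time: 4.58
tool_pos: [0.3972, -0.0512, 0.0797]
tool_rot: [3.141, 0.001, -0.119]
contact_force: [1.1, 0.2, -0.5]
opening: 0.0301
```

Request:
move_arm --deltas '[{"x": 0,"y": 0.019,"z": 0,"wx": 0,"wy": 0,"wz": 0,"hand": 0.2},{"x": 0,"y": 0.019,"z": 0.03,"wx": 0,"wy": 0,"wz": 0,"hand": 0.2},{"x": 0,"y": 0.019,"z": 0.045,"wx": 0,"wy": 0,"wz": 0,"hand": 0.2},{"x": 0,"y": 0.019,"z": 0.045,"wx": 0,"wy": 0,"wz": 0,"hand": 0.2}]'

```text
time: 5.08
tool_pos: [0.3952, -0.0681, 0.0339]
tool_rot: [-3.141, 0.003, -0.119]
contact_force: [-0.2, -0.1, -2.3]
opening: 0.0295
```

Run:
```python
from h import *
t=viewer.read_camera("top")[:,:,::-1]; s=viewer.read_camera("side")[:,:,::-1]
a=crop(t,295,145,375,290,4.1);b=crop(s,220,170,390,310,2.7)
o=np.zeros((max(a.shape[0],b.shape[0]),a.shape[1]+b.shape[1],3),np.uint8);o[:a.shape[0],:a.shape[1]]=a;o[:b.shape[0],a.shape[1]:]=b
cv2.imwrite("pics/c3.png",o);q=monitor.observe();print(o.shape,q["tool_pos"],q["tool_rot"])
```

```text
(594, 787, 3) [ 0.39632575 -0.06832373  0.03495763] [ 3.14146806e+00  4.27513700e-06 -1.18802624e-01]
```

View pics/c3.png

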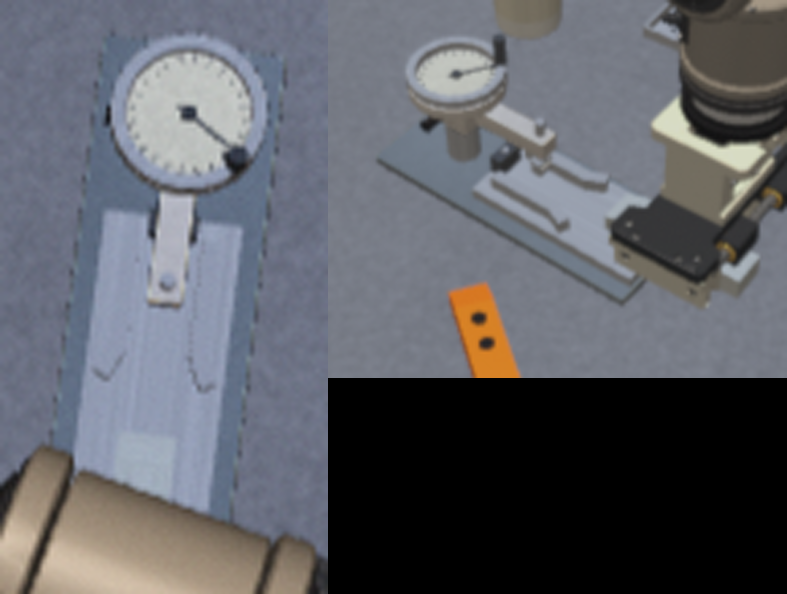

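Run:
```python
from h import *
P=lambda u,v,z:ray("top",(295+(u+.5)/4.1-.5,145+(v+.5)/4.1-.5),z)
S=(.5951,-.0916,-.119); c,s=np.cos(S[2]),np.sin(S[2])
loc=lambda X:1000*np.array([c*(X[0]-S[0])+s*(X[1]-S[1]),-s*(X[0]-S[0])+c*(X[1]-S[1])])
for nm,X in dict(noseL=P(118,433,.0457),noseR=P(178,437,.0457),flL=P(107,380,.028),flR=P(204,390,.028),bendL=P(126,352,.028),bendR=P(190,355,.028),brkL=P(148,301,.078),brkR=P(182,306,.078),pl=P(167,283,.08),dial=P(188,112,.1),tcp=monitor.observe()["tool_pos"]).items(): print(nm,loc(X))
```

```text
noseL [-106.87065304   15.65936221]
noseR [-105.44495044  -15.48653393]
flL [-78.12212679  24.5576813 ]
flR [-77.63768738 -26.78890995]
bendL [-62.23697433  16.26709681]
bendR [-60.01807392 -17.44912295]
brkL [-41.02968877   7.97970259]
brkR [-41.62920973  -9.49515102]
pl [-31.03904935  -0.59312348]
dial [53.80049191 -1.35339295]
tcp [-200.13182835   -0.48668605]
```

Request:
move_arm --deltas '[{"x": 0.005,"y": 0.0005,"z": 0.006,"wx": 0,"wy": 0,"wz": 0,"hand": 0.2},{"x": 0.015,"y": 0.0005,"z": 0.011,"wx": 0,"wy": 0,"wz": 0,"hand": 0.2},{"x": 0.03,"y": 0.0005,"z": 0.0115,"wx": 0,"wy": 0,"wz": 0,"hand": 0.2},{"x": 0.03,"y": 0.0005,"z": 0.0118,"wx": 0,"wy": 0,"wz": 0,"hand": 0.2},{"x": 0.03,"y": 0.0005,"z": 0.0118,"wx": 0,"wy": 0,"wz": 0,"hand": 0.2}]'

```text
time: 5.8
tool_pos: [0.4259, -0.0723, 0.0228]
tool_rot: [3.142, 0.0, -0.119]
contact_force: [0.1, 0.5, -1.5]
opening: 0.0295
```

Request:
move_arm --deltas '[{"x": 0.006,"y": 0,"z": 0,"wx": 0,"wy": 0,"wz": 0,"hand": 0.2},{"x": 0.012,"y": 0,"z": 0,"wx": 0,"wy": 0,"wz": 0,"hand": 0.2},{"x": 0.018,"y": 0,"z": 0,"wx": 0,"wy": 0,"wz": 0,"hand": 0.2},{"x": 0.024,"y": 0,"z": 0,"wx": 0,"wy": 0,"wz": 0,"hand": 0.2},{"x": 0.03,"y": 0,"z": 0,"wx": 0,"wy": 0,"wz": 0,"hand": 0.2},{"x": 0.035,"y": 0,"z": 0,"wx": 0,"wy": 0,"wz": 0,"hand": 0.2}]'

```text
time: 6.55
tool_pos: [0.4611, -0.0765, 0.0229]
tool_rot: [3.142, -0.0, -0.119]
contact_force: [0.8, 0.1, -0.7]
opening: 0.0293
```

Request:
move_arm --deltas '[{"x": 0.003,"y": 0,"z": 0,"wx": 0,"wy": 0,"wz": 0,"hand": 0.2},{"x": 0.006,"y": 0,"z": 0,"wx": 0,"wy": 0,"wz": 0,"hand": 0.2},{"x": 0.009,"y": 0,"z": 0,"wx": 0,"wy": 0,"wz": 0,"hand": 0.2},{"x": 0.012,"y": 0,"z": 0,"wx": 0,"wy": 0,"wz": 0,"hand": 0.2},{"x": 0.015,"y": 0,"z": 0,"wx": 0,"wy": 0,"wz": 0,"hand": 0.2},{"x": 0.018,"y": 0,"z": 0,"wx": 0,"wy": 0,"wz": 0,"hand": 0.2}]'

```text
time: 7.3
tool_pos: [0.4783, -0.0785, 0.0228]
tool_rot: [-3.142, 0.001, -0.119]
contact_force: [-4.1, -0.1, -0.8]
opening: 0.0295
```

Request:
move_arm --deltas '[{"x": 0.0025,"y": 0,"z": 0,"wx": 0,"wy": 0,"wz": 0,"hand": 0.2},{"x": 0.005,"y": 0,"z": 0,"wx": 0,"wy": 0,"wz": 0,"hand": 0.2},{"x": 0.0075,"y": 0,"z": 0,"wx": 0,"wy": 0,"wz": 0,"hand": 0.2},{"x": 0.009,"y": 0,"z": 0,"wx": 0,"wy": 0,"wz": 0,"hand": 0.2},{"x": 0.01,"y": 0,"z": 0,"wx": 0,"wy": 0,"wz": 0,"hand": 0.2}]'

```text
time: 7.92
tool_pos: [0.4868, -0.0795, 0.0228]
tool_rot: [-3.141, 0.004, -0.119]
contact_force: [-7.0, -0.4, 3.0]
opening: 0.0296
```

Request:
move_arm --deltas '[{"x": 0.0015,"y": 0,"z": 0,"wx": 0,"wy": 0,"wz": 0,"hand": 0.2},{"x": 0.003,"y": 0,"z": 0,"wx": 0,"wy": 0,"wz": 0,"hand": 0.2},{"x": 0.0045,"y": 0,"z": 0,"wx": 0,"wy": 0,"wz": 0,"hand": 0.2},{"x": 0.006,"y": 0,"z": 0,"wx": 0,"wy": 0,"wz": 0,"hand": 0.2}]'

```text
time: 8.43
tool_pos: [0.4944, -0.0805, 0.0228]
tool_rot: [3.142, 0.0, -0.119]
contact_force: [-3.4, -0.4, -1.0]
opening: 0.0297
```

Request:
move_arm --deltas '[{"x": 0.001,"y": 0,"z": 0,"wx": 0,"wy": 0,"wz": 0,"hand": 0.2},{"x": 0.002,"y": 0,"z": 0,"wx": 0,"wy": 0,"wz": 0,"hand": 0.2},{"x": 0.003,"y": 0,"z": 0,"wx": 0,"wy": 0,"wz": 0,"hand": 0.2}]'

```text
time: 8.8
tool_pos: [0.4976, -0.0809, 0.0228]
tool_rot: [3.141, -0.0, -0.119]
contact_force: [-3.4, -1.5, -2.3]
opening: 0.03
```

Request:
move_arm --deltas '[{"x": 0.0005,"y": 0,"z": 0,"wx": 0,"wy": 0,"wz": 0,"hand": 0.2},{"x": 0.001,"y": 0,"z": 0,"wx": 0,"wy": 0,"wz": 0,"hand": 0.2}]'

```text
time: 9.05
tool_pos: [0.4985, -0.081, 0.0229]
tool_rot: [3.142, -0.0, -0.119]
contact_force: [-2.9, -2.2, -2.0]
opening: 0.0298
```

Request:
move_arm --deltas '[{"x": 0.0005,"y": 0,"z": 0,"wx": 0,"wy": 0,"wz": 0,"hand": 0.2},{"x": 0.001,"y": 0,"z": 0,"wx": 0,"wy": 0,"wz": 0,"hand": 0.2}]'

```text
time: 9.3
tool_pos: [0.4994, -0.0812, 0.0229]
tool_rot: [3.141, -0.0, -0.119]
contact_force: [-3.1, -1.8, -2.9]
opening: 0.0297
```

Request:
move_arm --deltas '[{"x": 0.0005,"y": 0,"z": 0,"wx": 0,"wy": 0,"wz": 0,"hand": 0.2},{"x": 0.001,"y": 0,"z": 0,"wx": 0,"wy": 0,"wz": 0,"hand": 0.2}]'

```text
time: 9.55
tool_pos: [0.5005, -0.0813, 0.0229]
tool_rot: [3.141, -0.0, -0.119]
contact_force: [-2.6, -1.6, -2.8]
opening: 0.0295
```

Request:
move_arm --deltas '[{"x": 0.0005,"y": 0,"z": 0,"wx": 0,"wy": 0,"wz": 0,"hand": 0.2},{"x": 0.001,"y": 0,"z": 0,"wx": 0,"wy": 0,"wz": 0,"hand": 0.2}]'

```text
time: 9.8
tool_pos: [0.5015, -0.0814, 0.0229]
tool_rot: [3.141, -0.0, -0.119]
contact_force: [-2.5, -1.4, -2.6]
opening: 0.0298
```

Request:
move_arm --deltas '[{"x": 0.0005,"y": 0,"z": 0,"wx": 0,"wy": 0,"wz": 0,"hand": 0.2}]'

```text
time: 9.93
tool_pos: [0.5015, -0.0813, 0.0228]
tool_rot: [-3.142, 0.001, -0.119]
contact_force: [-4.4, -2.0, -2.8]
opening: 0.0298
```

Request:
move_arm --deltas '[{"x": 0.0005,"y": 0,"z": 0,"wx": 0,"wy": 0,"wz": 0,"hand": 0.2},{"x": 0.0005,"y": 0,"z": 0,"wx": 0,"wy": 0,"wz": 0,"hand": 0.2}]'

```text
time: 10.18
tool_pos: [0.5015, -0.0813, 0.0228]
tool_rot: [-3.141, 0.002, -0.119]
contact_force: [-6.6, -1.9, -0.6]
opening: 0.0296
```

Request:
move_arm --deltas '[{"x": 0.0005,"y": 0,"z": 0,"wx": 0,"wy": 0,"wz": 0,"hand": 0.2},{"x": 0.001,"y": 0,"z": 0,"wx": 0,"wy": 0,"wz": 0,"hand": 0.2},{"x": 0.001,"y": 0,"z": 0,"wx": 0,"wy": 0,"wz": 0,"hand": 0.2}]'

```text
time: 10.55
tool_pos: [0.5015, -0.0813, 0.0228]
tool_rot: [-3.141, 0.004, -0.119]
contact_force: [-9.0, -1.6, 1.3]
opening: 0.0297
```

Request:
move_arm --deltas '[{"x": 0.0005,"y": 0,"z": 0,"wx": 0,"wy": 0,"wz": 0,"hand": 0.2},{"x": 0.001,"y": 0,"z": 0,"wx": 0,"wy": 0,"wz": 0,"hand": 0.2},{"x": 0.0015,"y": 0,"z": 0,"wx": 0,"wy": 0,"wz": 0,"hand": 0.2},{"x": 0.0015,"y": 0,"z": 0,"wx": 0,"wy": 0,"wz": 0,"hand": 0.2}]'

```text
time: 11.05
tool_pos: [0.5016, -0.0813, 0.0228]
tool_rot: [-3.141, 0.007, -0.119]
contact_force: [-13.5, -2.2, 6.0]
opening: 0.0296
```

Request:
move_arm --deltas '[{"x": 0,"y": 0,"z": 0,"wx": 0,"wy": 0,"wz": 0,"hand": 0.6},{"x": 0,"y": 0,"z": 0,"wx": 0,"wy": 0,"wz": 0,"hand": 0.6},{"x": -0.002,"y": 0,"z": 0,"wx": 0,"wy": 0,"wz": 0,"hand": 0.6},{"x": -0.003,"y": 0,"z": -0.03,"wx": 0,"wy": 0,"wz": 0,"hand": 0.6},{"x": -0.003,"y": 0,"z": -0.09,"wx": 0,"wy": 0,"wz": 0,"hand": 0.6},{"x": -0.003,"y": 0,"z": -0.15,"wx": 0,"wy": 0,"wz": 0,"hand": 0.6},{"x": -0.05,"y": 0,"z": -0.17,"wx": 0,"wy": 0,"wz": 0,"hand": 0.4},{"x": -0.1,"y": 0,"z": -0.17,"wx": 0,"wy": 0,"wz": 0,"hand": 0.4}]'

```text
time: 12.05
tool_pos: [0.4059, -0.0701, 0.1947]
tool_rot: [3.14, -0.005, -0.118]
contact_force: [-0.9, 0.3, -0.9]
opening: 0.0403
```

Run:
```python
from h import *
ts=[];ss=[]
for i in range(4): ts.append(viewer.read_camera("top")[:,:,::-1].astype(float))
ss=[viewer.read_camera("side")[:,:,::-1].astype(float) for i in range(4)]
t=np.mean(ts,0).astype(np.uint8); s=np.mean(ss,0).astype(np.uint8)
cv2.imwrite("pics/t4.png",t);cv2.imwrite("pics/s4.png",s)
a=crop(t,315,150,370,215,8);b=crop(s,235,170,300,220,5)
c=crop(s,235,170,355,275,2.7)
o=np.zeros((560,440+325,3),np.uint8);o[:a.shape[0],:440]=a;o[:250,440:]=b;o[260:260+c.shape[0],440:440+c.shape[1]]=c[:300]
cv2.imwrite("pics/c4.png",o);q=monitor.observe();print(q["time"],q["tool_pos"],q["tool_rot"])
```

```text
12.45 [ 0.40667564 -0.07016198  0.19283108] [ 3.14148186e+00 -5.44015959e-04 -1.18776192e-01]
```

View pics/c4.png

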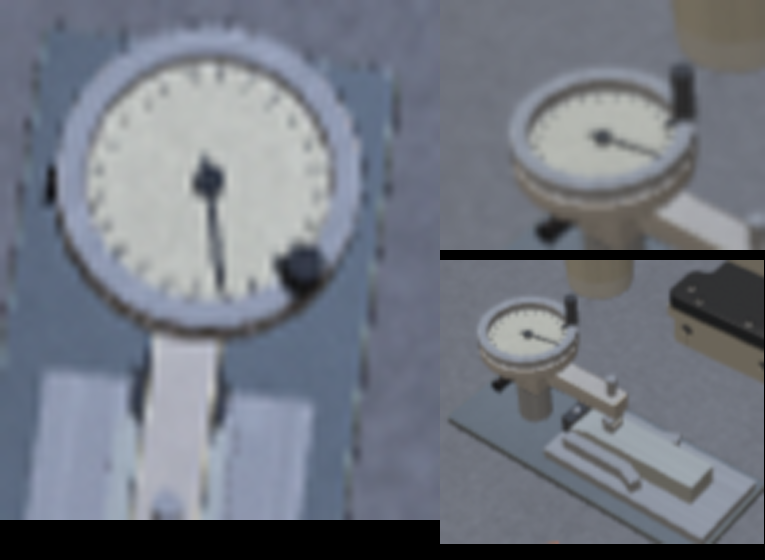

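```bash
cat > dial.py <<'E'
from h import *
from scipy.optimize import least_squares
S=(.5951+.0002*0-.00012,-.0916-.00099,-.119)
c,s=np.cos(S[2]),np.sin(S[2])
loc=lambda X:np.array([c*(X[0]-S[0])+s*(X[1]-S[1]),-s*(X[0]-S[0])+c*(X[1]-S[1])])*1000
def polar(n,img,hub,z):
    """rectify dial face plane: rows = clockwise angle b (deg) , cols radius mm, hub = stand-frame mm"""
    b=np.radians(np.arange(-80,80.1,.5)); r=np.arange(4,40,.25)
    B,Rr=np.meshgrid(b,r,indexing="ij")
    lx=hub[0]-Rr*np.cos(B); ly=hub[1]+Rr*np.sin(B)  # clockwise from -x : towards +y (left)
    lx/=1000;ly/=1000
    X=S[0]+c*lx-s*ly; Y=S[1]+s*lx+c*ly
    p=viewer.camera_params(n);Pc=np.stack([X,Y,np.full_like(X,z)],-1)@p["R"].T+p["t"]
    uv=Pc@p["camera_matrix"].T; uv=(uv[...,:2]/uv[...,2:]).astype(np.float32)
    return np.degrees(b),r,cv2.remap(img,uv[...,0],uv[...,1],cv2.INTER_CUBIC)
def point(b,r,P,lo,hi):
    g=P.astype(float).mean(-1) if P.ndim==3 else P; m=(r>lo)&(r<hi); d=g[:,m].mean(1); d=np.median(d)-d
    k=np.argmax(d); w=slice(max(k-10,0),k+11); ww=np.clip(d[w]-.25*d[k],0,None); return (b[w]*ww).sum()/ww.sum(),d[k]
E
python3 - <<'E'
from dial import *
T=lambda u,v,z:ray("top",(315+(u+.5)/8-.5,150+(v+.5)/8-.5),z)
E5=lambda u,v,z:ray("side",(235+(u-440+.5)/5-.5,170+(v+.5)/5-.5),z)
hub=loc(T(208,181,.098)); print("hub top",hub,"side",loc(E5(602,138,.098)),"ring",loc(T(207,178,.102)))
print("tip",loc(T(220,290,.098)),loc(E5(660,156,.098)))
print("post",loc(T(301,266,.128)),loc(E5(682,68,.128)),"tooth",loc(T(283,270,.1)))
for n,h in(("top",loc(T(208,181,.098))),("side",loc(E5(602,138,.098)))):
    im=cv2.imread(f"pics/{n[0]}4.png"); print(n,[point(*polar(n,im,h,.098),lo,hi) for lo,hi in((7,24),(7,15),(15,24))])
E
```

```text
hub top [53.7392172  -0.61669545] side [53.32581464  0.06124178] ring [53.62002154 -0.22427614]
tip [25.59727695 -6.8070836 ] [25.66078333 -5.61239421]
post [ 28.14437079 -25.93878015] [ 30.84550451 -29.55086219] tooth [ 32.25997057 -22.36430187]
top [(np.float64(-12.876129763949349), np.float64(85.42288557213931)), (np.float64(-12.010760489473618), np.float64(93.69892473118277)), (np.float64(-13.238404065992208), np.float64(80.13333333333333))]
side [(np.float64(-12.500510715601676), np.float64(50.43283582089548)), (np.float64(-12.051441378879087), np.float64(54.311827956989234)), (np.float64(-12.493091848164728), np.float64(48.161904761904765))]
```

```bash
cat >> dial.py <<'E'
def post(b,z,hub=(53.6,-.4)):
    b=np.radians(b); lx,ly=(hub[0]-36*np.cos(b))/1000,(hub[1]+36*np.sin(b))/1000
    return (S[0]+c*lx-s*ly,S[1]+s*lx+c*ly,z,S[2]-b)
E
python3 - <<'E'
from dial import *
deltas(post(-46.5,.2),post(-46.5,.106))
f=post(-46.5,.106); print(f)
deltas(*[post(b,.106) for b in(-42,-38,-34,-30,-26,-22,-18,-14)],frm=f)
E
```

```text
x 0.2184 y 0.0265 z -0.0072 wz -46.49
x 0.2184 y 0.0265 z 0.0868 wz -46.49
(np.float64(0.6204477588620971), np.float64(-0.12233737067221045), 0.106, np.float64(0.6925781021773633))
x 0.0001 y -0.0028 z -0.0000 wz 4.50
x 0.0004 y -0.0053 z -0.0000 wz 8.50
x 0.0009 y -0.0078 z -0.0000 wz 12.50
x 0.0015 y -0.0102 z -0.0000 wz 16.50
x 0.0023 y -0.0126 z -0.0000 wz 20.50
x 0.0032 y -0.0149 z -0.0000 wz 24.50
x 0.0044 y -0.0172 z -0.0000 wz 28.50
x 0.0056 y -0.0193 z -0.0000 wz 32.50
```

Request:
move_arm --deltas '[{"x": 0.05,"y": 0.006,"z": -0.007,"wx": 0,"wy": 0,"wz": -10,"hand": 0.5},{"x": 0.1,"y": 0.012,"z": -0.007,"wx": 0,"wy": 0,"wz": -20,"hand": 0.5},{"x": 0.15,"y": 0.02,"z": -0.007,"wx": 0,"wy": 0,"wz": -30,"hand": 0.5},{"x": 0.19,"y": 0.025,"z": -0.007,"wx": 0,"wy": 0,"wz": -40,"hand": 0.5},{"x": 0.2184,"y": 0.0265,"z": -0.007,"wx": 0,"wy": 0,"wz": -46.5,"hand": 0.5},{"x": 0.2184,"y": 0.0265,"z": 0.02,"wx": 0,"wy": 0,"wz": -46.5,"hand": 0.5},{"x": 0.2184,"y": 0.0265,"z": 0.04,"wx": 0,"wy": 0,"wz": -46.5,"hand": 0.5}]'

```text
time: 13.32
tool_pos: [0.6199, -0.1221, 0.1505]
tool_rot: [-3.14, 0.001, 0.693]
contact_force: [-0.9, -0.3, -0.3]
opening: 0.046
```

Run:
```python
from dial import *
q=monitor.observe();print(q["tool_pos"],q["tool_rot"],q["contact_force"]);deltas(post(-46.5,.106))
t=viewer.read_camera("top")[:,:,::-1];s=viewer.read_camera("side")[:,:,::-1]
a=crop(t,300,140,380,230,5);b=crop(s,220,130,320,240,3.8)
o=np.zeros((450,400+b.shape[1],3),np.uint8);o[:450,:400]=a;o[:b.shape[0],400:]=b;cv2.imwrite("pics/c5.png",o);print(o.shape)
```

```text
[ 0.61986017 -0.12206988  0.15053664] [-3.14005538e+00  9.83935821e-04  6.92898226e-01] [-0.8867066  -0.28694125 -0.33817462]
x 0.0003 y 0.0006 z 0.0445 wz 0.02
(450, 780, 3)
```

View pics/c5.png

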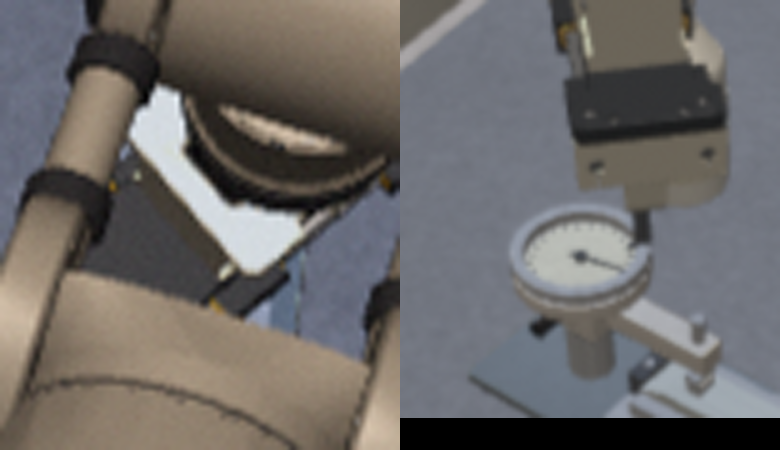

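Fingers stand round the post (side view ≈(640,215)). Descend and close lightly.

Request:
move_arm --deltas '[{"x": 0,"y": 0,"z": 0.025,"wx": 0,"wy": 0,"wz": 0,"hand": 0.5},{"x": 0,"y": 0,"z": 0.042,"wx": 0,"wy": 0,"wz": 0,"hand": 0.5},{"x": 0,"y": 0,"z": 0.042,"wx": 0,"wy": 0,"wz": 0,"hand": 0.3},{"x": 0,"y": 0,"z": 0.042,"wx": 0,"wy": 0,"wz": 0,"hand": 0.05},{"x": 0,"y": 0,"z": 0.042,"wx": 0,"wy": 0,"wz": 0,"hand": 0.05},{"x": 0,"y": 0,"z": 0.042,"wx": 0,"wy": 0,"wz": 0,"hand": 0.05},{"x": 0,"y": 0,"z": 0.042,"wx": 0,"wy": 0,"wz": 0,"hand": 0.05}]' --grip_force 5

```text
time: 14.3
tool_pos: [0.6197, -0.1224, 0.1116]
tool_rot: [3.14, -0.001, 0.693]
contact_force: [0.1, -0.9, 3.2]
opening: 0.0097
```

Request:
move_arm --deltas '[{"x": 0.0001,"y": -0.0028,"z": -0.001,"wx": 0,"wy": 0,"wz": 4.5,"hand": 0.05},{"x": 0.0004,"y": -0.0053,"z": -0.002,"wx": 0,"wy": 0,"wz": 8.5,"hand": 0.05},{"x": 0.0009,"y": -0.0078,"z": -0.002,"wx": 0,"wy": 0,"wz": 12.5,"hand": 0.05},{"x": 0.0015,"y": -0.0102,"z": -0.002,"wx": 0,"wy": 0,"wz": 16.5,"hand": 0.05},{"x": 0.0023,"y": -0.0126,"z": -0.002,"wx": 0,"wy": 0,"wz": 20.5,"hand": 0.05},{"x": 0.0032,"y": -0.0149,"z": -0.002,"wx": 0,"wy": 0,"wz": 24.5,"hand": 0.05},{"x": 0.0044,"y": -0.0172,"z": -0.002,"wx": 0,"wy": 0,"wz": 28.5,"hand": 0.05},{"x": 0.0056,"y": -0.0193,"z": -0.002,"wx": 0,"wy": 0,"wz": 32.5,"hand": 0.05}]'

```text
time: 15.3
tool_pos: [0.6119, -0.1036, 0.1123]
tool_rot: [3.142, -0.001, 0.123]
contact_force: [4.8, -0.2, -6.5]
opening: 0.0095
```

Request:
move_arm --deltas '[{"x": 0.0,"y": -0.001,"z": 0,"wx": 0,"wy": 0,"wz": 1.5,"hand": 0.05},{"x": 0.0,"y": -0.001,"z": 0,"wx": 0,"wy": 0,"wz": 1.5,"hand": 0.05},{"x": 0.0,"y": -0.001,"z": 0,"wx": 0,"wy": 0,"wz": 1.5,"hand": 0.05}]'

```text
time: 15.68
tool_pos: [0.6113, -0.1026, 0.1128]
tool_rot: [-3.141, -0.0, 0.1]
contact_force: [4.8, 0.2, -5.3]
opening: 0.0097
```

Run:
```python
from dial import *
q=monitor.observe();print(q["tool_pos"],q["tool_rot"],q["contact_force"]);print(loc(q["tool_pos"]),post(-12.5,.1))
deltas(post(-12.5,q["tool_pos"][2]))
s=np.mean([viewer.read_camera("side")[:,:,::-1].astype(float) for i in range(3)],0).astype(np.uint8)
cv2.imwrite("pics/s6.png",s); im=s
print([point(*polar("side",im,(53.3,0.06),.098),lo,hi) for lo,hi in((7,24),(7,15),(15,24))])
cv2.imwrite("pics/c6.png",crop(s,235,165,315,225,9))
```

```text
[ 0.61131175 -0.10259109  0.11275926] [-3.14138984e+00 -2.48143164e-04  1.00019049e-01] [ 4.76619832  0.20417289 -5.32306197]
[17.40357577 -7.9914706 ] (np.float64(0.6123303107792347), np.float64(-0.10291466106311205), 0.1, np.float64(0.0991661564992912))
x 0.0010 y 0.0004 z -0.0000 wz 0.05
[(np.float64(-75.4974666590856), np.float64(27.91044776119402)), (np.float64(-71.50981472435845), np.float64(30.258064516129068)), (np.float64(-76.26262733125775), np.float64(26.53333333333339))]
```

View pics/c6.png

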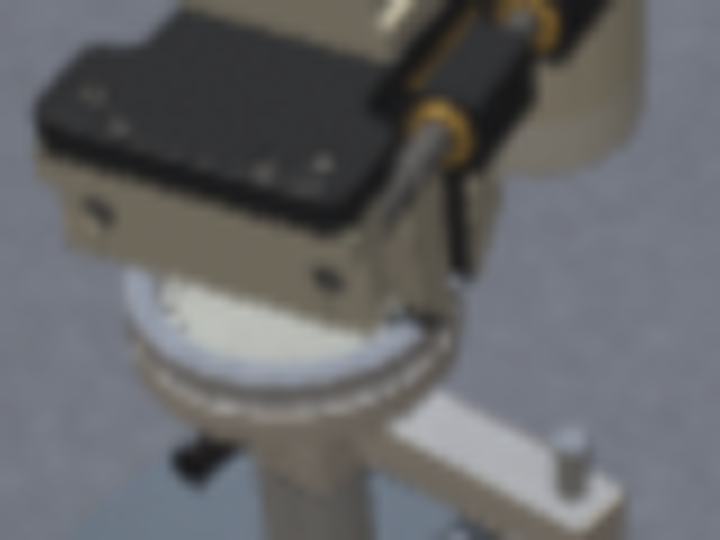

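Request:
move_arm --deltas '[{"x": 0.001,"y": 0,"z": 0,"wx": 0,"wy": 0,"wz": 0,"hand": 0.05},{"x": 0.001,"y": 0,"z": 0,"wx": 0,"wy": 0,"wz": 0,"hand": 0.4},{"x": 0.001,"y": 0,"z": 0,"wx": 0,"wy": 0,"wz": 0,"hand": 0.4},{"x": 0.001,"y": 0,"z": -0.03,"wx": 0,"wy": 0,"wz": 0,"hand": 0.4},{"x": 0.001,"y": 0,"z": -0.07,"wx": 0,"wy": 0,"wz": 0,"hand": 0.4},{"x": -0.06,"y": 0,"z": -0.08,"wx": 0,"wy": 0,"wz": 0,"hand": 0.4},{"x": -0.12,"y": 0,"z": -0.08,"wx": 0,"wy": 0,"wz": 0,"hand": 0.4},{"x": -0.17,"y": 0,"z": -0.08,"wx": 0,"wy": 0,"wz": 0,"hand": 0.4}]'

```text
time: 16.82
tool_pos: [0.4399, -0.1195, 0.1934]
tool_rot: [3.141, -0.0, 0.099]
contact_force: [-0.9, -1.2, -0.2]
opening: 0.0367
```

Run:
```python
from dial import *
q=monitor.observe();print(q["time"],q["tool_pos"],q["tool_rot"])
t,s=[np.mean([viewer.read_camera(n)[:,:,::-1].astype(float) for i in range(4)],0).astype(np.uint8) for n in("top","side")]
cv2.imwrite("pics/t7.png",t);cv2.imwrite("pics/s7.png",s)
for n,im,h in(("top",t,(53.7,-.6)),("side",s,(53.3,.06))): print(n,[point(*polar(n,im,h,.098),lo,hi) for lo,hi in((7,24),(7,15),(15,24),(26.5,30))])
a=crop(t,320,155,365,205,10);b=crop(s,245,175,295,215,6.8)
o=np.zeros((500,450+b.shape[1],3),np.uint8);o[:500,:450]=a;o[:b.shape[0],450:]=b;cv2.imwrite("pics/c7.png",o);print(o.shape)
```

```text
16.825 [ 0.43985301 -0.11954358  0.19344793] [ 3.14083558e+00 -4.38605121e-04  9.93375382e-02]
top [(np.float64(-12.921489980038244), np.float64(85.2985074626865)), (np.float64(-12.04886414885801), np.float64(93.15053763440864)), (np.float64(-13.289834227532408), np.float64(80.4857142857143)), (np.float64(-14.961968076911223), np.float64(114.05128205128204))]
side [(np.float64(-12.531785894506374), np.float64(51.467661691542304)), (np.float64(-12.055729505001946), np.float64(55.139784946236546)), (np.float64(-12.554264993342588), np.float64(48.76190476190479)), (np.float64(-40.487738627132416), np.float64(96.82051282051283))]
(500, 790, 3)
```

View pics/c7.png

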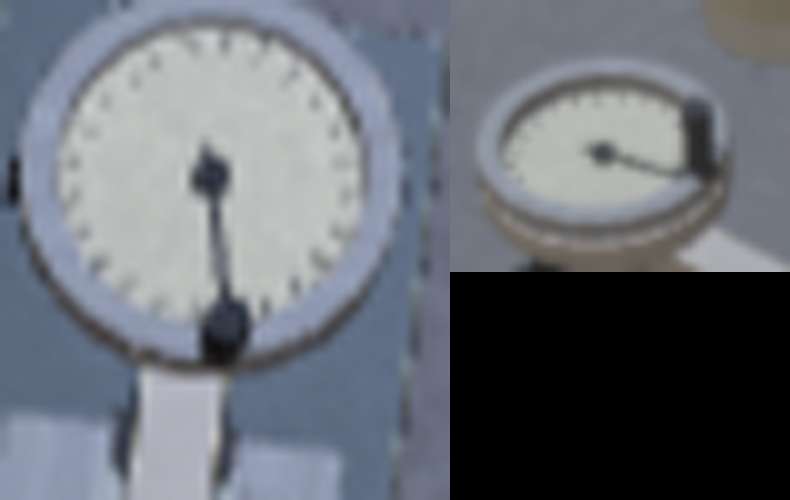

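```bash
cat > pf.py <<'E'
from dial import *
def postfit(n,im,h,b0=-13):
    g=cv2.cvtColor(im,cv2.COLOR_BGR2GRAY).astype(np.float32); k=8
    th=np.linspace(0,2*np.pi,40)
    def poly(b,r):
        b=np.radians(b); out=[]
        for z in(.102,.128):
            for t in th:
                lx=(h[0]-r*np.cos(b)+5*np.cos(t))/1000; ly=(h[1]+r*np.sin(b)+5*np.sin(t))/1000
                out.append(proj(n,(S[0]+c*lx-s*ly,S[1]+s*lx+c*ly,z)))
        return cv2.convexHull(np.array(out,np.float32))
    P=poly(b0,36)[:,0]; x0,y0=np.floor(P.min(0)).astype(int)-4; x1,y1=np.ceil(P.max(0)).astype(int)+5
    roi=g[y0:y1,x0:x1]; best=None
    for b in np.arange(b0-14,b0+14,.5):
        for r in np.arange(33,39.1,.5):
            Q=((poly(b,r)[:,0]-[x0,y0]+.5)*k).astype(np.int32)
            m=np.zeros((roi.shape[0]*k,roi.shape[1]*k),np.float32); cv2.fillConvexPoly(m,Q,1)
            m=cv2.resize(m,roi.shape[::-1],interpolation=cv2.INTER_AREA)
            cc=-np.corrcoef(m.ravel(),roi.ravel())[0,1]
            if best is None or cc>best[0]: best=(cc,b,r)
    return best
E
python3 - <<'E'
from pf import *
for n,h in(("top",(53.7,-.6)),("side",(53.3,.06))):
    print(n,postfit(n,cv2.imread(f"pics/{n[0]}7.png"),h), "before",postfit(n,cv2.imread(f"pics/{n[0]}4.png"),h,-47))
E
```

```text
Traceback (most recent call last):
  File "pf.py", line 16, in postfit
    Q=((poly(b,r)[:,0]-[x0,y0]+.5)*k).astype(np.int32)
        ~~~~^^^^^
  File "pf.py", line 10, in poly
    out.append(proj(n,(S[0]+c*lx-s*ly,S[1]+s*lx+c*ly,z)))
               ~~~~^^^^^^^^^^^^^^^^^^^^^^^^^^^^^^^^^^^^^
  File "h.py", line 9, in proj
    p=viewer.camera_params(n); c=p["R"]@np.array(X)+p["t"]; u=p["camera_matrix"]@c; return u[:2]/u[2]
ValueError: time passes only in moves, steps and waits
```

```bash
sed -i 's/^def ray/import functools\nCP=functools.lru_cache(viewer.camera_params)\ndef ray/; s/p=viewer.camera_params(n)/p=CP(n)/' h.py; sed -i 's/p=viewer.camera_params(n)/p=CP(n)/' dial.py
python3 - <<'E'
from pf import *
for n,h in(("top",(53.7,-.6)),("side",(53.3,.06))):
    print(n,postfit(n,cv2.imread(f"pics/{n[0]}7.png"),h), "before",postfit(n,cv2.imread(f"pics/{n[0]}4.png"),h,-47))
print(monitor.observe()["time"])
E
```

```text
top (np.float64(0.6736582950326939), np.float64(-10.0), np.float64(37.5)) before (np.float64(0.6066468449176007), np.float64(-45.5), np.float64(37.0))
side (np.float64(0.6846398966112055), np.float64(-11.5), np.float64(36.0)) before (np.float64(0.7499342273342704), np.float64(-52.0), np.float64(37.0))
17.225
```

Run:
```python
from dial import *
for n,h,o,k in(("top",(53.7,-.6),(320,155),10),("side",(53.3,.06),(245,175),6.8)):
    for b in(-14,-12.5,-11):
        B=np.radians(b);r=[]
        for R_,z in((36,.128),(36,.102),(27,.099),(27,.102),(0,.098)):
            lx,ly=(h[0]-R_*np.cos(B))/1000,(h[1]+R_*np.sin(B))/1000
            r.append(np.round((proj(n,(S[0]+c*lx-s*ly,S[1]+s*lx+c*ly,z))-o+.5)*k-.5,1))
        print(n,b,*r)
    im=cv2.imread(f"pics/{n[0]}7.png");g=cv2.cvtColor(im,cv2.COLOR_BGR2GRAY)
    if n=="top": print(o);print(g[180:195,334:352])
    else: print(g[186:205,274:290])
```

```text
top -14 [239.5 318.9] [234.4 342.7] [227.9 302.9] [228.4 300.1] [210.  176.6]
top -12.5 [234.9 319.4] [229.8 343.3] [224.5 303.3] [225.  300.5] [210.  176.6]
top -11 [230.2 319.8] [225.3 343.7] [221.1 303.6] [221.6 300.8] [210.  176.6]
(320, 155)
[[187 186 184 188 189 188 187 129 122 187 188 188 189 188 189 189 191 150]
 [187 187 186 191 191 187 187 129 123 187 189 188 188 189 188 186 191 155]
 [187 188 192 194 190 190 188 139 113 184 191 187 189 188 189 170 189 178]
 [187 188 190 191 190 190 187 167  85 180 190 188 191 191 190 131 179 151]
 [191 179 178 188 190 180 187 166  64 145 165 187 172 190 190 148 164 155]
 [178 156 165 185 189 160 166 103  62  57 100 185 126 179 175 163 153 151]
 [157 149 171 175 175 145 107  63  58  59  59 162 130 159 151 150 151 150]
 [151 152 152 156 152 132  69  57  57  60  52 127 152 154 154 152 142 139]
 [148 153 154 155 155 143  40  42  50  52  44 148 153 154 145 139 106  92]
 [122 131 145 150 152 134  39  17  26  31  68 136 136 130 103  90  72  77]
 [ 74  75 109 124 129 130  47  23  22  37  86  98  93  76  74  82  90 107]
 [110 101  90  73  73  74  5
[... 1085 characters left out ...]
  88 142 135 116 116 116 116]
 [185 184 186 185 170 111  57  43  48  84 135 131 111 117 117 117]
 [185 184 185 183 169 111  56  44  46  75 120 120 110 117 117 117]
 [182 183 183 181 167 111  56  44  46  72 110  99 105 117 118 118]
 [165 175 180 178 161 110  56  44  45  65  97  89 100 117 119 119]
 [132 146 157 156 134  99  57  45  43  50  72  88 100 118 119 119]
 [153 137 131 122 103  94  83  60  47  51  68  83 100 117 119 119]
 [179 176 169 147 129 132 124  95  65  67  85  87 103 118 120 120]
 [182 177 170 159 151 147 135 113  84  90 110  93 108 118 119 122]
 [172 163 154 152 146 136 112  89  84  97 109  93 110 117 118 119]
 [155 151 149 141 125 109  91  93 101  97  89  93 115 119 119 119]]
```

Run:
```python
from dial import *
from scipy.optimize import least_squares
z=.098
def line(n,im,h):
    g=cv2.cvtColor(im,cv2.COLOR_BGR2GRAY); pts=[]
    b,r,P=polar(n,g.astype(np.float32),h,z)
    for rr in np.arange(7,24,1.):
        col=P[:,np.abs(r-rr)<.6].mean(1); k0=(b>-30)&(b<5); d=np.clip(np.median(col[k0])-col-25,0,None)*k0
        bb=np.radians((b*d).sum()/d.sum()); pts.append((h[0]-rr*np.cos(bb),h[1]+rr*np.sin(bb)))
    p=np.array(pts); m=np.polyfit(p[:,0],p[:,1],1); res=p[:,1]-np.polyval(m,p[:,0])
    return np.degrees(np.arctan(-m[0]))*1, np.polyval(m,53.6), res.std()
for k in "47":
    for n,h in(("top",(53.7,-.3)),("side",(53.3,.06))): print(k,n,line(n,cv2.imread(f"pics/{n[0]}{k}.png"),h))
# ring/face centre from top: white face blob
im=cv2.imread("pics/t4.png").astype(int)
w=((im.min(-1)>150)&(np.abs(im[...,0]-im[...,2])<25)); 
hsv=cv2.cvtColor(im.astype(np.uint8),cv2.COLOR_BGR2HSV)
face=((im[...,2]>=im[...,0])&(im.min(-1)>140)).astype(np.uint8)
face[:150]=0;face[200:]=0;face[:,:315]=0;face[:,370:]=0
cn=max(cv2.findContours(face,0,2)[0],key=cv2.contourArea);hull=cv2.convexHull(cn);e=cv2.fitEllipse(hull);print(e,loc(ray("top",e[0],.096)))
```

```text
4 top (np.float64(-13.534485462037003), np.float64(-0.41802040504872906), np.float64(0.13493344834052698))
 ** On entry to DLASCL parameter number  4 had an illegal value
 ** On entry to DLASCL parameter number  4 had an illegal value
 ** On entry to DLASCL parameter number  4 had an illegal value
 ** On entry to DLASCL parameter number  4 had an illegal value
 ** On entry to DLASCL parameter number  5 had an illegal value
 ** On entry to DLASCL parameter number  4 had an illegal value<stdin>:9: RuntimeWarning: invalid value encountered in scalar divide
Traceback (most recent call last):
numpy.linalg.LinAlgError: SVD did not converge in Linear Least Squares
```

Request:
move_arm --deltas '[{"x": 0.06,"y": 0,"z": 0,"wx": 0,"wy": 0,"wz": 0,"hand": 0.4},{"x": 0.12,"y": 0,"z": 0,"wx": 0,"wy": 0,"wz": 0,"hand": 0.4},{"x": 0.17,"y": 0,"z": 0,"wx": 0,"wy": 0,"wz": 0,"hand": 0.4},{"x": 0.17,"y": 0,"z": 0.03,"wx": 0,"wy": 0,"wz": 0,"hand": 0.4},{"x": 0.17,"y": 0,"z": 0.06,"wx": 0,"wy": 0,"wz": 0,"hand": 0.4},{"x": 0.17,"y": 0,"z": 0.08,"wx": 0,"wy": 0,"wz": 0,"hand": 0.4},{"x": 0.17,"y": 0,"z": 0.08,"wx": 0,"wy": 0,"wz": 0,"hand": 0.4},{"x": 0.17,"y": 0,"z": 0.08,"wx": 0,"wy": 0,"wz": 0,"hand": 0.2}]'

```text
time: 18.23
tool_pos: [0.612, -0.1027, 0.1135]
tool_rot: [3.141, -0.001, 0.1]
contact_force: [0.7, 0.2, -0.0]
opening: 0.0309
```

Request:
move_arm --deltas '[{"x": 0,"y": 0,"z": 0,"wx": 0,"wy": 0,"wz": 0,"hand": 0.05},{"x": 0,"y": 0,"z": 0,"wx": 0,"wy": 0,"wz": 0,"hand": 0.05},{"x": 0,"y": 0,"z": 0,"wx": 0,"wy": 0,"wz": 0,"hand": 0.05},{"x": 0,"y": 0,"z": 0,"wx": 0,"wy": 0,"wz": 0,"hand": 0.05},{"x": 0,"y": 0,"z": 0,"wx": 0,"wy": 0,"wz": 0,"hand": 0.05}]'

```text
time: 18.85
tool_pos: [0.6115, -0.1028, 0.1136]
tool_rot: [3.141, -0.001, 0.099]
contact_force: [-0.4, 0.5, 5.0]
opening: 0.0095
```

Request:
move_arm --deltas '[{"x": 0,"y": 0.0008,"z": 0,"wx": 0,"wy": 0,"wz": -1.2,"hand": 0.05},{"x": 0.0002,"y": 0.0015,"z": 0,"wx": 0,"wy": 0,"wz": -2.4,"hand": 0.05},{"x": 0.0002,"y": 0.0015,"z": 0,"wx": 0,"wy": 0,"wz": -2.4,"hand": 0.05},{"x": 0.0002,"y": 0.0015,"z": 0,"wx": 0,"wy": 0,"wz": -2.4,"hand": 0.05}]'

```text
time: 19.35
tool_pos: [0.6116, -0.1043, 0.1136]
tool_rot: [3.141, -0.001, 0.141]
contact_force: [0.1, -0.1, 5.2]
opening: 0.0095
```

Request:
move_arm --deltas '[{"x": 0,"y": 0,"z": 0,"wx": 0,"wy": 0,"wz": 0,"hand": 0.4},{"x": 0,"y": 0,"z": 0,"wx": 0,"wy": 0,"wz": 0,"hand": 0.4},{"x": 0,"y": 0,"z": -0.03,"wx": 0,"wy": 0,"wz": 0,"hand": 0.5},{"x": 0,"y": 0,"z": -0.07,"wx": 0,"wy": 0,"wz": 0,"hand": 0.5},{"x": -0.06,"y": 0,"z": -0.08,"wx": 0,"wy": 0,"wz": 0,"hand": 0.6},{"x": -0.12,"y": 0,"z": -0.08,"wx": 0,"wy": 0,"wz": 0,"hand": 0.6},{"x": -0.17,"y": 0,"z": -0.08,"wx": 0,"wy": 0,"wz": 0,"hand": 0.6}]'

```text
time: 20.23
tool_pos: [0.441, -0.128, 0.1927]
tool_rot: [3.142, 0.0, 0.141]
contact_force: [-0.7, -0.6, 0.6]
opening: 0.0553
```

Run:
```python
from pf import *
q=monitor.observe();print(q["time"],q["tool_pos"],q["tool_rot"])
t,s_=[np.mean([viewer.read_camera(n)[:,:,::-1].astype(float) for i in range(4)],0).astype(np.uint8) for n in("top","side")]
cv2.imwrite("pics/t8.png",t);cv2.imwrite("pics/s8.png",s_)
for n,im,h in(("top",t,(53.7,-.42)),("side",s_,(53.3,.06))):
    print(n,[point(*polar(n,im,h,.098),lo,hi)[0] for lo,hi in((7,24),(7,15),(15,24))],postfit(n,im,h), "prev",postfit(n,cv2.imread(f"pics/{n[0]}7.png"),h))
a=crop(t,325,160,360,195,14);b=crop(s_,255,180,295,210,7)
o=np.zeros((490,490+b.shape[1],3),np.uint8);o[:490,:490]=a;o[:b.shape[0],490:]=b;cv2.imwrite("pics/c8.png",o);print(o.shape)
```

```text
20.225 [ 0.44101025 -0.12801686  0.19273806] [3.14154372e+00 4.58389153e-04 1.41231620e-01]
top [np.float64(-13.502586203875566), np.float64(-13.043494816828657), np.float64(-13.81925301682776)] (np.float64(0.6738805911363062), np.float64(-13.0), np.float64(37.5)) prev (np.float64(0.6745722871099948), np.float64(-10.0), np.float64(37.5))
side [np.float64(-12.532454286807644), np.float64(-12.964524428240832), np.float64(-12.559110427637632)] (np.float64(0.6936139562323306), np.float64(-15.5), np.float64(36.0)) prev (np.float64(0.6846398966112055), np.float64(-11.5), np.float64(36.0))
(490, 770, 3)
```

View pics/c8.png

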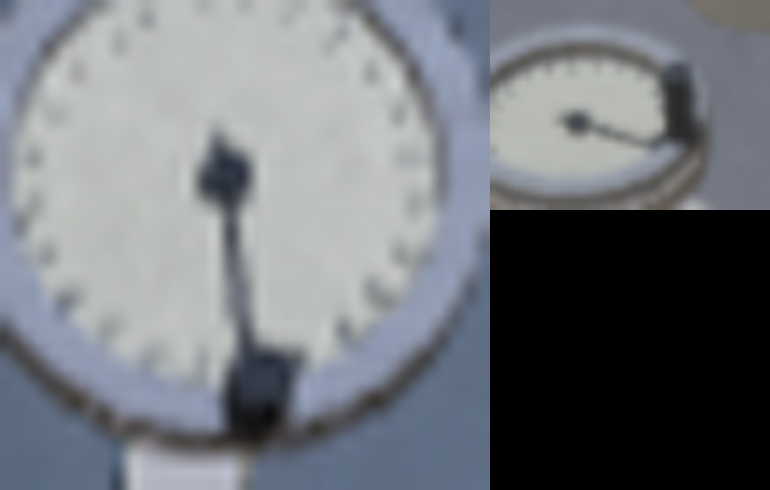

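Run:
```python
from h import *
deltas((.4995,-.0811,.17,-.119),(.4995,-.0811,.0232,-.119))
```

```text
x 0.0614 y -0.0387 z 0.0228 wz 14.94
x 0.0614 y -0.0387 z 0.1696 wz 14.94
```

Request:
move_arm --deltas '[{"x": 0.03,"y": -0.019,"z": 0,"wx": 0,"wy": 0,"wz": 7.5,"hand": 0.6},{"x": 0.0614,"y": -0.0387,"z": 0.0,"wx": 0,"wy": 0,"wz": 14.94,"hand": 0.6},{"x": 0.0614,"y": -0.0387,"z": 0.03,"wx": 0,"wy": 0,"wz": 14.94,"hand": 0.6},{"x": 0.0614,"y": -0.0387,"z": 0.09,"wx": 0,"wy": 0,"wz": 14.94,"hand": 0.6},{"x": 0.0614,"y": -0.0387,"z": 0.14,"wx": 0,"wy": 0,"wz": 14.94,"hand": 0.6},{"x": 0.0614,"y": -0.0387,"z": 0.165,"wx": 0,"wy": 0,"wz": 14.94,"hand": 0.6},{"x": 0.0614,"y": -0.0387,"z": 0.1695,"wx": 0,"wy": 0,"wz": 14.94,"hand": 0.6},{"x": 0.0614,"y": -0.0387,"z": 0.1695,"wx": 0,"wy": 0,"wz": 14.94,"hand": 0.6}]'

```text
time: 21.62
tool_pos: [0.4993, -0.0811, 0.0237]
tool_rot: [3.141, -0.001, -0.119]
contact_force: [0.3, -0.1, 0.2]
opening: 0.0553
```

Request:
move_arm --deltas '[{"x": 0,"y": 0,"z": 0,"wx": 0,"wy": 0,"wz": 0,"hand": 0.2},{"x": 0,"y": 0,"z": 0,"wx": 0,"wy": 0,"wz": 0,"hand": 0.2},{"x": 0,"y": 0,"z": 0,"wx": 0,"wy": 0,"wz": 0,"hand": 0.2},{"x": 0,"y": 0,"z": 0,"wx": 0,"wy": 0,"wz": 0,"hand": 0.2},{"x": 0,"y": 0,"z": 0,"wx": 0,"wy": 0,"wz": 0,"hand": 0.2},{"x": 0,"y": 0,"z": 0,"wx": 0,"wy": 0,"wz": 0,"hand": 0.2}]' --grip_force 40

```text
time: 22.38
tool_pos: [0.4989, -0.0812, 0.0241]
tool_rot: [3.141, -0.001, -0.119]
contact_force: [-0.5, 0.9, 6.2]
opening: 0.0296
```

Request:
move_arm --deltas '[{"x": -0.003,"y": 0,"z": 0,"wx": 0,"wy": 0,"wz": 0,"hand": 0.2},{"x": -0.007,"y": 0,"z": 0,"wx": 0,"wy": 0,"wz": 0,"hand": 0.2},{"x": -0.012,"y": 0,"z": 0,"wx": 0,"wy": 0,"wz": 0,"hand": 0.2},{"x": -0.017,"y": 0,"z": 0,"wx": 0,"wy": 0,"wz": 0,"hand": 0.2},{"x": -0.022,"y": 0,"z": 0,"wx": 0,"wy": 0,"wz": 0,"hand": 0.2},{"x": -0.027,"y": 0,"z": 0,"wx": 0,"wy": 0,"wz": 0,"hand": 0.2},{"x": -0.032,"y": 0,"z": 0,"wx": 0,"wy": 0,"wz": 0,"hand": 0.2},{"x": -0.037,"y": 0,"z": 0,"wx": 0,"wy": 0,"wz": 0,"hand": 0.2}]'

```text
time: 23.38
tool_pos: [0.4627, -0.0772, 0.0241]
tool_rot: [3.141, -0.003, -0.12]
contact_force: [4.3, -0.5, 6.0]
opening: 0.029
```

Request:
move_arm --deltas '[{"x": -0.006,"y": 0,"z": 0,"wx": 0,"wy": 0,"wz": 0,"hand": 0.2},{"x": -0.014,"y": 0,"z": 0,"wx": 0,"wy": 0,"wz": 0,"hand": 0.2},{"x": -0.025,"y": 0,"z": 0,"wx": 0,"wy": 0,"wz": 0,"hand": 0.2},{"x": -0.04,"y": 0,"z": 0,"wx": 0,"wy": 0,"wz": 0,"hand": 0.2},{"x": -0.055,"y": 0,"z": 0,"wx": 0,"wy": 0,"wz": 0,"hand": 0.2},{"x": -0.068,"y": 0,"z": -0.01,"wx": 0,"wy": 0,"wz": 0,"hand": 0.2},{"x": -0.068,"y": 0,"z": -0.04,"wx": 0,"wy": 0,"wz": 0,"hand": 0.2},{"x": -0.068,"y": 0,"z": -0.06,"wx": 0,"wy": 0,"wz": 0,"hand": 0.2}]'

```text
time: 24.38
tool_pos: [0.3927, -0.0682, 0.0842]
tool_rot: [-3.141, 0.002, -0.12]
contact_force: [-0.3, -0.3, -2.0]
opening: 0.0296
```

Run:
```python
from pf import *
q=monitor.observe();print(q["time"],q["tool_pos"],q["tool_rot"],q["opening"],q["contact_force"])
deltas((.45,.22,.085,-.1),(.494,.3235,.075,-.091))
im=viewer.read_camera("top")[:,:,::-1].copy(); print(postfit("top",im,(53.7,-.42)))
```

```text
24.375 [ 0.3926907  -0.06824026  0.08422038] [-3.14127079e+00  2.44601069e-03 -1.19745206e-01] 0.029625921845824382 [-0.26373482 -0.34139319 -2.02972742]
x 0.0225 y -0.2930 z -0.0008 wz -1.13
x 0.0538 y -0.4010 z 0.0092 wz -1.65
(np.float64(0.6856817981955463), np.float64(-13.0), np.float64(37.5))
```

Request:
move_arm --deltas '[{"x": 0.0,"y": -0.05,"z": 0,"wx": 0,"wy": 0,"wz": 0,"hand": 0.2},{"x": 0.005,"y": -0.11,"z": 0,"wx": 0,"wy": 0,"wz": 0,"hand": 0.2},{"x": 0.01,"y": -0.17,"z": 0,"wx": 0,"wy": 0,"wz": -1.1,"hand": 0.2},{"x": 0.015,"y": -0.23,"z": 0,"wx": 0,"wy": 0,"wz": -1.1,"hand": 0.2},{"x": 0.025,"y": -0.29,"z": 0,"wx": 0,"wy": 0,"wz": -1.65,"hand": 0.2},{"x": 0.04,"y": -0.345,"z": 0,"wx": 0,"wy": 0,"wz": -1.65,"hand": 0.2},{"x": 0.0538,"y": -0.39,"z": 0.0,"wx": 0,"wy": 0,"wz": -1.65,"hand": 0.2},{"x": 0.0538,"y": -0.401,"z": 0.0,"wx": 0,"wy": 0,"wz": -1.65,"hand": 0.2}]'

```text
time: 25.42
tool_pos: [0.495, 0.3248, 0.0821]
tool_rot: [3.141, 0.002, -0.089]
contact_force: [0.4, -1.7, -1.9]
opening: 0.0295
```

Request:
move_arm --deltas '[{"x": 0,"y": 0,"z": 0.03,"wx": 0,"wy": 0,"wz": 0,"hand": 0.2},{"x": 0,"y": 0,"z": 0.06,"wx": 0,"wy": 0,"wz": 0,"hand": 0.2},{"x": 0,"y": 0,"z": 0.074,"wx": 0,"wy": 0,"wz": 0,"hand": 0.2},{"x": 0,"y": 0,"z": 0.0765,"wx": 0,"wy": 0,"wz": 0,"hand": 0.2},{"x": 0,"y": 0,"z": 0.0765,"wx": 0,"wy": 0,"wz": 0,"hand": 0.2}]'

```text
time: 26.05
tool_pos: [0.4959, 0.323, 0.0075]
tool_rot: [-3.141, -0.001, -0.091]
contact_force: [-0.7, -0.4, -2.2]
opening: 0.0297
```

Request:
move_arm --deltas '[{"x": 0,"y": 0,"z": 0.001,"wx": 0,"wy": 0,"wz": 0,"hand": 0.2},{"x": 0,"y": 0,"z": 0.0018,"wx": 0,"wy": 0,"wz": 0,"hand": 0.2},{"x": 0,"y": 0,"z": 0.0018,"wx": 0,"wy": 0,"wz": 0,"hand": 0.2}]'

```text
time: 26.42
tool_pos: [0.496, 0.3232, 0.006]
tool_rot: [-3.141, -0.001, -0.091]
contact_force: [-1.2, -1.3, 5.1]
opening: 0.0301
```

Request:
move_arm --deltas '[{"x": 0,"y": 0,"z": 0,"wx": 0,"wy": 0,"wz": 0,"hand": 0.6},{"x": 0,"y": 0,"z": 0,"wx": 0,"wy": 0,"wz": 0,"hand": 0.6},{"x": 0,"y": 0,"z": -0.03,"wx": 0,"wy": 0,"wz": 0,"hand": 0.6},{"x": 0,"y": 0.01,"z": -0.065,"wx": 0,"wy": 0,"wz": 0,"hand": 0.6},{"x": -0.0089,"y": 0.06,"z": -0.065,"wx": 0,"wy": 0,"wz": 0.57,"hand": 0.6},{"x": -0.0089,"y": 0.0985,"z": -0.065,"wx": 0,"wy": 0,"wz": 0.57,"hand": 0.6},{"x": -0.0089,"y": 0.0985,"z": -0.065,"wx": 0,"wy": 0,"wz": 0.57,"hand": 0.6}]'

```text
time: 27.3
tool_pos: [0.4775, 0.2238, 0.0702]
tool_rot: [3.141, 0.001, -0.104]
contact_force: [-0.4, -0.0, -0.8]
opening: 0.0554
```

Request:
move_arm --deltas '[{"x": 0,"y": 0,"z": 0.03,"wx": 0,"wy": 0,"wz": 0,"hand": 0.6},{"x": 0,"y": 0,"z": 0.055,"wx": 0,"wy": 0,"wz": 0,"hand": 0.6},{"x": 0,"y": 0,"z": 0.065,"wx": 0,"wy": 0,"wz": 0,"hand": 0.6},{"x": 0,"y": 0,"z": 0.065,"wx": 0,"wy": 0,"wz": 0,"hand": 0.6}]'

```text
time: 27.8
tool_pos: [0.4777, 0.2263, 0.0046]
tool_rot: [3.141, 0.001, -0.1]
contact_force: [-0.9, -0.7, 0.4]
opening: 0.055
```

Request:
move_arm --deltas '[{"x": 0,"y": 0,"z": 0,"wx": 0,"wy": 0,"wz": 0,"hand": 0.2},{"x": 0,"y": 0,"z": 0,"wx": 0,"wy": 0,"wz": 0,"hand": 0.2},{"x": 0,"y": 0,"z": 0,"wx": 0,"wy": 0,"wz": 0,"hand": 0.2},{"x": 0,"y": 0,"z": 0,"wx": 0,"wy": 0,"wz": 0,"hand": 0.2},{"x": 0,"y": 0,"z": 0,"wx": 0,"wy": 0,"wz": 0,"hand": 0.2},{"x": 0,"y": 0,"z": 0,"wx": 0,"wy": 0,"wz": 0,"hand": 0.2}]' --grip_force 40

```text
time: 28.55
tool_pos: [0.4781, 0.2259, 0.0057]
tool_rot: [-3.141, -0.001, -0.101]
contact_force: [-1.2, 0.3, 5.8]
opening: 0.0298
```

Run:
```python
from h import *
deltas((.4013,-.0693,.075,-.119))
```

```text
x -0.0467 y 0.3015 z -0.0693 wz 1.04
```

Request:
move_arm --deltas '[{"x": 0,"y": 0,"z": -0.04,"wx": 0,"wy": 0,"wz": 0,"hand": 0.2},{"x": 0,"y": 0.015,"z": -0.075,"wx": 0,"wy": 0,"wz": 0,"hand": 0.2},{"x": -0.015,"y": 0.07,"z": -0.075,"wx": 0,"wy": 0,"wz": 0.5,"hand": 0.2},{"x": -0.025,"y": 0.13,"z": -0.075,"wx": 0,"wy": 0,"wz": 1.04,"hand": 0.2},{"x": -0.035,"y": 0.19,"z": -0.075,"wx": 0,"wy": 0,"wz": 1.04,"hand": 0.2},{"x": -0.0467,"y": 0.25,"z": -0.072,"wx": 0,"wy": 0,"wz": 1.04,"hand": 0.2},{"x": -0.0467,"y": 0.29,"z": -0.07,"wx": 0,"wy": 0,"wz": 1.04,"hand": 0.2},{"x": -0.0467,"y": 0.3015,"z": -0.07,"wx": 0,"wy": 0,"wz": 1.04,"hand": 0.2}]'

```text
time: 29.55
tool_pos: [0.4004, -0.0713, 0.0749]
tool_rot: [3.142, 0.001, -0.122]
contact_force: [-0.1, 1.3, -1.0]
opening: 0.0296
```

Request:
move_arm --deltas '[{"x": 0,"y": 0,"z": 0.025,"wx": 0,"wy": 0,"wz": 0,"hand": 0.2},{"x": 0,"y": 0,"z": 0.04,"wx": 0,"wy": 0,"wz": 0,"hand": 0.2},{"x": 0,"y": 0,"z": 0.048,"wx": 0,"wy": 0,"wz": 0,"hand": 0.2},{"x": 0,"y": 0,"z": 0.05,"wx": 0,"wy": 0,"wz": 0,"hand": 0.2},{"x": 0,"y": 0,"z": 0.05,"wx": 0,"wy": 0,"wz": 0,"hand": 0.2}]'

```text
time: 30.18
tool_pos: [0.4012, -0.0693, 0.0253]
tool_rot: [3.141, -0.0, -0.118]
contact_force: [-0.3, -0.2, -2.3]
opening: 0.0298
```

Run:
```python
from dial import *
q=monitor.observe();print(q["time"],q["tool_pos"],q["tool_rot"],q["contact_force"],loc(q["tool_pos"]))
deltas((.4013,-.0693,.0238,-.119))
t=viewer.read_camera("top")[:,:,::-1]; s_=viewer.read_camera("side")[:,:,::-1]
cv2.imwrite("pics/t9.png",t)
a=crop(t,300,150,370,280,4.2);b=crop(t,105,185,235,300,3.);d=crop(s_,220,180,350,270,3)
o=np.zeros((620,800,3),np.uint8)[:600];o[:a.shape[0],:a.shape[1]]=a[:600];o[:b.shape[0],300:300+b.shape[1]]=b;o[346:346+250,300:300+390]=d[:250]
cv2.imwrite("pics/c9.png",o)
```

```text
30.175 [ 0.40122196 -0.06927286  0.02531988] [ 3.14145423e+00 -3.52833986e-04 -1.18438001e-01] [-0.32458423 -0.21254928 -2.32924246] [-1.95155949e+02  1.49410570e-01]
x 0.0001 y 0.0000 z 0.0015 wz 0.03
```

View pics/c9.png

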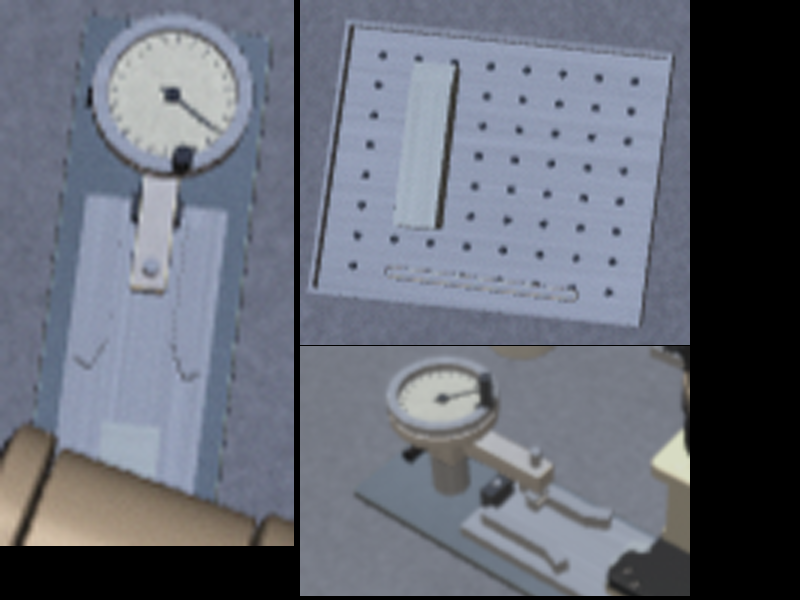

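The master lies flat on the tray in its old place, the bezel is unmoved, and the spacer's nose is centred on the channel. Insert.

Request:
move_arm --deltas '[{"x": 0.005,"y": 0,"z": 0.0015,"wx": 0,"wy": 0,"wz": 0,"hand": 0.2},{"x": 0.015,"y": 0,"z": 0.0015,"wx": 0,"wy": 0,"wz": 0,"hand": 0.2},{"x": 0.025,"y": 0,"z": 0.0015,"wx": 0,"wy": 0,"wz": 0,"hand": 0.2},{"x": 0.034,"y": 0,"z": 0.0015,"wx": 0,"wy": 0,"wz": 0,"hand": 0.2},{"x": 0.042,"y": 0,"z": 0.0015,"wx": 0,"wy": 0,"wz": 0,"hand": 0.2},{"x": 0.05,"y": 0,"z": 0.0015,"wx": 0,"wy": 0,"wz": 0,"hand": 0.2},{"x": 0.058,"y": 0,"z": 0.0015,"wx": 0,"wy": 0,"wz": 0,"hand": 0.2},{"x": 0.064,"y": 0,"z": 0.0015,"wx": 0,"wy": 0,"wz": 0,"hand": 0.2}]'

```text
time: 31.28
tool_pos: [0.4649, -0.0771, 0.0237]
tool_rot: [3.142, 0.0, -0.119]
contact_force: [-3.5, -0.3, 4.4]
opening: 0.0296
```

Run:
```python
from dial import *
im=cv2.imread("pics/t9.png")
g=cv2.cvtColor(im,cv2.COLOR_BGR2GRAY).astype(np.float32)
b,r,P=polar("top",g,(53.7,-.42),.100)
for rr in(25,26,27,28,29): print(rr,P[(b>=-24)&(b<=0)][::4,np.argmin(abs(r-rr))].astype(int))
```

```text
25 [184 174 160 155 160 169 175 178 184 189 190 187]
26 [170 151 129 121 119 126 142 158 177 188 191 183]
27 [130 108  92  84  79  79 104 133 167 184 190 178]
28 [ 91  69  57  55  51  48  70 100 143 176 190 172]
29 [ 64  52  48  50  51  50  66  82 122 168 190 171]
```

Request:
move_arm --deltas '[{"x": 0.003,"y": 0,"z": -0.0004,"wx": 0,"wy": 0,"wz": 0,"hand": 0.2},{"x": 0.006,"y": 0,"z": -0.0006,"wx": 0,"wy": 0,"wz": 0,"hand": 0.2},{"x": 0.009,"y": 0,"z": -0.0006,"wx": 0,"wy": 0,"wz": 0,"hand": 0.2},{"x": 0.012,"y": 0,"z": -0.0006,"wx": 0,"wy": 0,"wz": 0,"hand": 0.2},{"x": 0.015,"y": 0,"z": -0.0006,"wx": 0,"wy": 0,"wz": 0,"hand": 0.2},{"x": 0.018,"y": 0,"z": -0.0006,"wx": 0,"wy": 0,"wz": 0,"hand": 0.2}]'

```text
time: 32.02
tool_pos: [0.4825, -0.0792, 0.0242]
tool_rot: [3.142, 0.0, -0.119]
contact_force: [-0.3, -0.4, -1.4]
opening: 0.0297
```

Request:
move_arm --deltas '[{"x": 0.0025,"y": 0,"z": 0,"wx": 0,"wy": 0,"wz": 0,"hand": 0.2},{"x": 0.005,"y": 0,"z": 0,"wx": 0,"wy": 0,"wz": 0,"hand": 0.2},{"x": 0.0075,"y": 0,"z": 0,"wx": 0,"wy": 0,"wz": 0,"hand": 0.2},{"x": 0.01,"y": 0,"z": 0,"wx": 0,"wy": 0,"wz": 0,"hand": 0.2},{"x": 0.012,"y": 0,"z": 0,"wx": 0,"wy": 0,"wz": 0,"hand": 0.2}]'

```text
time: 32.65
tool_pos: [0.4941, -0.0806, 0.024]
tool_rot: [3.142, 0.001, -0.119]
contact_force: [-4.8, -0.7, -2.9]
opening: 0.0296
```

Request:
move_arm --deltas '[{"x": 0.0015,"y": 0,"z": 0,"wx": 0,"wy": 0,"wz": 0,"hand": 0.2},{"x": 0.003,"y": 0,"z": 0,"wx": 0,"wy": 0,"wz": 0,"hand": 0.2},{"x": 0.0045,"y": 0,"z": 0,"wx": 0,"wy": 0,"wz": 0,"hand": 0.2},{"x": 0.006,"y": 0,"z": 0,"wx": 0,"wy": 0,"wz": 0,"hand": 0.2},{"x": 0.0075,"y": 0,"z": 0,"wx": 0,"wy": 0,"wz": 0,"hand": 0.2},{"x": 0.0085,"y": 0,"z": 0,"wx": 0,"wy": 0,"wz": 0,"hand": 0.2}]'

```text
time: 33.4
tool_pos: [0.503, -0.0817, 0.0242]
tool_rot: [3.141, -0.0, -0.119]
contact_force: [-2.2, -2.0, -4.8]
opening: 0.0296
```

Request:
move_arm --deltas '[{"x": 0.0005,"y": 0,"z": 0,"wx": 0,"wy": 0,"wz": 0,"hand": 0.2},{"x": 0.001,"y": 0,"z": 0,"wx": 0,"wy": 0,"wz": 0,"hand": 0.2},{"x": 0.0015,"y": 0,"z": 0,"wx": 0,"wy": 0,"wz": 0,"hand": 0.2},{"x": 0.002,"y": 0,"z": 0,"wx": 0,"wy": 0,"wz": 0,"hand": 0.2}]'

```text
time: 33.9
tool_pos: [0.5048, -0.0819, 0.0242]
tool_rot: [3.141, -0.0, -0.119]
contact_force: [-2.5, -2.5, -4.8]
opening: 0.0298
```

Request:
move_arm --deltas '[{"x": 0.0005,"y": 0,"z": 0.0003,"wx": 0,"wy": 0,"wz": 0,"hand": 0.2},{"x": 0.001,"y": 0,"z": 0.0004,"wx": 0,"wy": 0,"wz": 0,"hand": 0.2}]'

```text
time: 34.15
tool_pos: [0.5057, -0.082, 0.0239]
tool_rot: [3.141, 0.0, -0.119]
contact_force: [-3.8, -2.0, -3.9]
opening: 0.0297
```

Request:
move_arm --deltas '[{"x": 0.0005,"y": 0,"z": 0,"wx": 0,"wy": 0,"wz": 0,"hand": 0.2},{"x": 0.001,"y": 0,"z": 0,"wx": 0,"wy": 0,"wz": 0,"hand": 0.2}]'

```text
time: 34.4
tool_pos: [0.5067, -0.0821, 0.0239]
tool_rot: [3.141, 0.0, -0.119]
contact_force: [-4.5, -3.1, -1.8]
opening: 0.0294
```

Request:
move_arm --deltas '[{"x": 0.0005,"y": 0,"z": 0,"wx": 0,"wy": 0,"wz": 0,"hand": 0.2},{"x": 0.001,"y": 0,"z": 0,"wx": 0,"wy": 0,"wz": 0,"hand": 0.2}]'

```text
time: 34.65
tool_pos: [0.5069, -0.0821, 0.0237]
tool_rot: [-3.142, 0.002, -0.119]
contact_force: [-7.9, -2.1, -0.9]
opening: 0.0299
```

Request:
move_arm --deltas '[{"x": 0.0005,"y": 0,"z": 0,"wx": 0,"wy": 0,"wz": 0,"hand": 0.2},{"x": 0.001,"y": 0,"z": 0,"wx": 0,"wy": 0,"wz": 0,"hand": 0.2},{"x": 0.0015,"y": 0,"z": 0,"wx": 0,"wy": 0,"wz": 0,"hand": 0.2},{"x": 0.0015,"y": 0,"z": 0,"wx": 0,"wy": 0,"wz": 0,"hand": 0.2}]'

```text
time: 35.15
tool_pos: [0.5069, -0.082, 0.0237]
tool_rot: [-3.141, 0.005, -0.119]
contact_force: [-11.3, -1.8, 3.4]
opening: 0.0295
```

Request:
move_arm --deltas '[{"x": 0.0005,"y": 0,"z": 0,"wx": 0,"wy": 0,"wz": 0,"hand": 0.2},{"x": 0.0008,"y": 0,"z": 0,"wx": 0,"wy": 0,"wz": 0,"hand": 0.2},{"x": 0.0008,"y": 0,"z": 0,"wx": 0,"wy": 0,"wz": 0,"hand": 0.2}]'

```text
time: 35.52
tool_pos: [0.5069, -0.082, 0.0237]
tool_rot: [-3.141, 0.007, -0.119]
contact_force: [-13.5, -2.3, 5.3]
opening: 0.0296
```

Request:
move_arm --deltas '[{"x": -0.0015,"y": 0,"z": 0,"wx": 0,"wy": 0,"wz": 0,"hand": 0.45},{"x": -0.002,"y": 0,"z": 0,"wx": 0,"wy": 0,"wz": 0,"hand": 0.45},{"x": -0.005,"y": 0,"z": 0,"wx": 0,"wy": 0,"wz": 0,"hand": 0.45},{"x": -0.006,"y": 0,"z": -0.03,"wx": 0,"wy": 0,"wz": 0,"hand": 0.5},{"x": -0.006,"y": 0,"z": -0.09,"wx": 0,"wy": 0,"wz": 0,"hand": 0.5},{"x": -0.006,"y": 0,"z": -0.15,"wx": 0,"wy": 0,"wz": 0,"hand": 0.5},{"x": -0.06,"y": 0,"z": -0.17,"wx": 0,"wy": 0,"wz": 0,"hand": 0.5},{"x": -0.11,"y": 0,"z": -0.17,"wx": 0,"wy": 0,"wz": 0,"hand": 0.5}]'

```text
time: 36.52
tool_pos: [0.4017, -0.0698, 0.1963]
tool_rot: [3.14, -0.008, -0.118]
contact_force: [-0.6, -0.7, 0.0]
opening: 0.0458
```

Run:
```python
from pf import *
q=monitor.observe();print(q["time"],q["tool_pos"],q["contact_force"])
t,s_=[np.mean([viewer.read_camera(n)[:,:,::-1].astype(float) for i in range(4)],0).astype(np.uint8) for n in("top","side")]
for n,im,h in(("top",t,(53.7,-.42)),("side",s_,(53.3,.06))):
    print(n,[point(*polar(n,im,h,.098),lo,hi)[0] for lo,hi in((7,24),(7,15),(15,22))],postfit(n,im,h))
g=cv2.cvtColor(t,cv2.COLOR_BGR2GRAY).astype(np.float32)
b,r,P=polar("top",g,(53.7,-.42),.100)
for rr in(26,27): print(rr,P[(b>=-24)&(b<=0)][::4,np.argmin(abs(r-rr))].astype(int))
a=crop(t,315,155,370,255,6);d=crop(s_,225,165,350,275,3.6)
o=np.zeros((600,330+d.shape[1],3),np.uint8);o[:600,:330]=a;o[:d.shape[0],330:]=d;cv2.imwrite("pics/c10.png",o);print(o.shape)
```

```text
36.525 [ 0.40172167 -0.06983675  0.1962524 ] [-0.63160768 -0.69881849  0.0258205 ]
top [np.float64(14.527349240446213), np.float64(14.560543315075915), np.float64(14.381075075791339)] (np.float64(0.67843303210466), np.float64(-13.0), np.float64(37.5))
side [np.float64(15.01596314730162), np.float64(13.985817345877532), np.float64(15.476897288339172)] (np.float64(0.6865255088563873), np.float64(-15.5), np.float64(36.0))
26 [171 153 128 117 116 125 142 158 176 184 186 179]
27 [132 110  91  81  76  79 104 134 166 181 186 173]
(600, 780, 3)
```

View pics/c10.png

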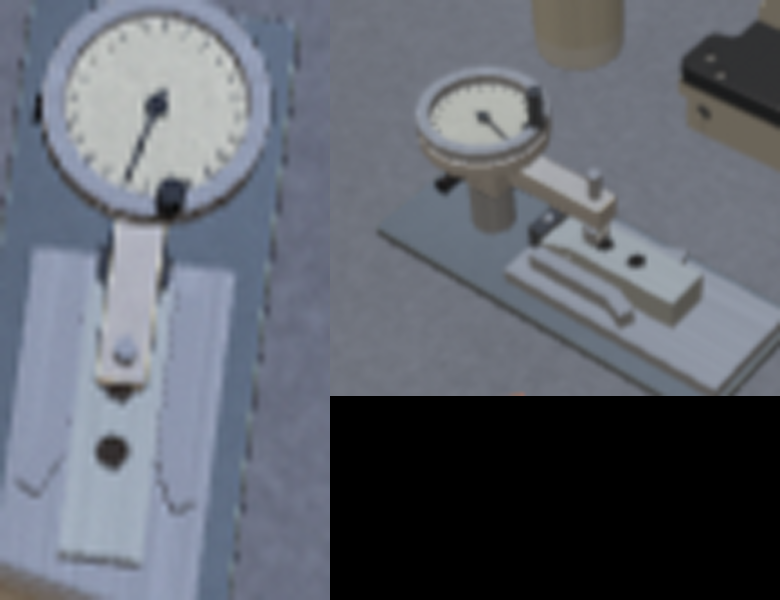

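```bash
python3 -c "
from cell import robot,monitor
print(monitor.observe()['contact_force'],robot.hand_in())"
```

```text
the job is handed in; nothing more can be done
[ 0.33971754  0.1088649  -0.37058256] None
```

I handed the job in at about 37 s of the 72 s. The spacer is seated against the stop and left there, and the setting bar is flat in its old place on the tray.

- **Setting bar:** I seated it with 13.5 N of total push, about 10 N on the stop after sliding friction, then let go. After zeroing I drew it out and laid it on the tray.
- **Zeroing:** I turned the bezel by its post in two gripped moves, the second a correction of about 2.4° after the first check. No view showed the tooth clearly, since the post hid it, so the setting rests on the post's angle.
- **Spacer:** I seated it with 13.5 N of total push, about 9 to 10 N on the stop, and let go. The gripper is clear of everything.

**Last checks**
- **Pointer:** with the spacer home it stands 28 to 29° further round than with the setting bar, against the expected 28.6° (0.5 rad).
- **Zero angle:** the estimates disagree by a couple of degrees. The pointer stood at about -13 to -14°, and the post reads -13° (top camera), -15.5° (side camera, the weaker view) and about -14.5° (gripper position). I expect the zero to be within 1 to 2°, but I could not confirm it more closely than that.
- **Bezel after the spacer went in:** both cameras gave the same post readings as before.
- **Other things:** in the last picture of the tray, just before the spacer went in, the probe lay where it started. I did not check the other bystanders again at the end.

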